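# Raise a level display shelf on a column of tins

### The arm

A 6-joint arm with a two-finger parallel gripper is mounted at the origin on the work surface. World frame = base frame: x ahead of the robot, y to its left, z up, the work surface at z = 0. Lengths are in mm, angles in rad, forces in N, time in s.
With the tool pointing down it reaches from about 350 to 775 mm from the base axis. Payload 7.3 kg.
Tool frame: the origin (TCP) lies at the very end of the fingers, on their centre line; the grasp point (between the pads) lies 19 mm behind it (bot.grasp_offset is the distance from the TCP to the grasp point, in mm); z points along the fingers, y is the direction in which the jaws open and shut (so a half turn about z gives the same grasp; the last joint's range is limited). The gripper opens to 92 mm and grips with 3 to 60 N. Pads are 19 mm wide; open, the fingers measure 130 mm over their backs; the gripper's body (75 mm by 190 mm) begins 47 mm behind the grasp point.
Start: joints at [1.027, 0.342, 1.524, -0, 1.275, -0.146], TCP at [203.368, 484.031, 226.741] pointing down, gripper open.
Joint ranges: [-2.53, 2.53], [-0.77, 2.02], [0.04, 2.7], [-1, 4.14], [0.28, 2.66], [-3.11, 3.11]. Speed limits (rad/s): [2.57, 2.57, 3.14, 3.14, 3.14, 3.14].

### API

Orientations are given as [roll, pitch, yaw] about the fixed x, y, z axes, in that order (R = Rz(yaw) Ry(pitch) Rx(roll)).
In Python, from plant import bot gives the robot as it stands.
- The arm moves only by the tool servo_tool, never from a script. Its arguments are lists of equal length, an entry for each row: "angular": the turn, a rotation vector about the world's x, y, z in degrees, a list of three; "slide": the shift along the world's x, y, z in mm, a list of three; "grip": the opening, from -1 (shut) to 1 (fully open), so that 0 is half open. In form: {"angular": [[ax, ay, az], ...], "slide": [[dx, dy, dz], ...], "grip": [grip, ...]}. A call has 1 to 10 rows; each row is the pose to reach, as a shift and turn from the pose commanded when the call began; what a row does not reach only later rows make up. A row lasts 1/12 s, in which the tool goes at most 41.7 mm and 7.16 degrees, less where a joint would pass 70% of its speed; a pose out of reach is approached as far as the arm can. A call with a gripper value outside its range is refused whole. The fingers move at their own pace and stop on an object; the grip force is fixed at half the most. Time passes only in rows, so rows that repeat a pose let the fingers close. It gives the time, the measured TCP pose, the force and the opening at its end, in the units of the state.
- bot.get_obs(): the state, without advancing time (a new reading comes with each control period).
- bot.capture(name): name is "scene" or "top" or "wrist"; returns a dict with "img" (400x640x3 uint8, blue, green, red), "range_z" (400x640 float32, mm along the optical axis (not along the pixel's ray), 0 where there is no reading), "fov_y" (degrees; the focal length in pixels is half the picture's height over the tangent of half this angle, whatever the lens; pixels are square), "cx", "cy" (the principal point, pixels), "R" (3x3) and "t" (3): a world point X has camera coordinates R X + t; the wrist camera has in their place "T_tool_cam" (4x4, takes a point from camera to tool coordinates, whose origin is the TCP and whose axes are the flange's). Camera axes: x right, y down, z forward; pixel columns grow to the right and rows downward; lengths in mm; the calibration is good to about 2 mm. A picture is of the moment at which its call begins: read the wrist's pose just before it.
- bot.close_job(): hands the job in, once; it reports no verdict.
The state is a dict: "time": time; "joint_positions": joint angles; "dq": joint speeds; "tau": joint torques, N m; "tool_pos": TCP position; "tcp_rot": TCP orientation; "contact_force": force on the tool from outside, world axes, zero at the start; "moment": the same for the moment, N m; "grip_width": finger opening in mm.
Only numpy, scipy, OpenCV 4.12 (cv2) and the standard library are available. Lean on these libraries where they do the work, as an engineer would, in place of code of your own. Each camera call takes 0.05 s, during which the arm holds its last target.

### The job

Build the raised display shelf: on the marked square of the stand set the one riser that, with every tin on the counter stacked squarely on top of it, makes a column exactly as tall as the stand's pillar. Then lay the shelf board level across the pillar and the column, centred between them and in line with the stand, and stand the jar upright in the middle of the board. Leave the other risers on the counter, clear of the stand, and do not disturb the cakes or the price-card holder.

Things in the scene. Friction and masses are not known exactly. Their poses are not given: they have to be found in the camera images.
- stand: Fixed display stand on the counter. A dark steel base plate 92 (x) by 262 (y) by 6 mm; at its +y end a dark wooden pillar 52 x 52 mm, 120 mm tall above the plate, centred 85 mm from the stand's middle; at its -y end, 85 mm from the middle, a square outlined in brass strips on the plate. Origin: underside of the plate, in its middle; y runs from the marked square to the pillar, z up.
- spot (a point): Middle of the marked square, on the top face of the base plate (6 mm above the counter). The column is built here, edges parallel to the stand's.
- pillar_top (a point): Middle of the pillar's top face, 120 mm above the base plate's top.
- span (a point): The point midway between pillar and marked square, at the height of the pillar's top; the board's underside belongs here.
- board: Loose brown wooden shelf board 230 (its x) by 56 (its y) by 14 mm, 0.18 kg, lying flat on the counter. Origin: middle of its underside.
- jar: Closed amber glass sweets jar with a steel lid, 50 mm in diameter (48 below the lid), 80 mm tall, 0.22 kg, standing. Origin: middle of its underside, z up.
- cake_a: Bystander: white cake 58 mm wide, on a black card 75 mm square, about 48 mm tall; not to be disturbed. Origin under the card.
- cake_b: Bystander: dark red cake 58 mm wide, on a black card 75 mm square, about 48 mm tall; not to be disturbed. Origin under the card.
- card_holder: Bystander: steel block 30 x 50 mm with a brown upright card 70 mm wide, 57 mm tall in all; not to be disturbed. Origin under the block.
- tin0: Loose closed gold-coloured tin 52 x 52 mm, 20 mm tall, about 0.11 kg, with flat top and bottom, usable either way up (it starts lid up; if knocked over its z axis may point down, and its origin is then on top); all the tins are alike and some may be absent. Three to five are on the counter. Origin: middle of its underside, z up.
- tin1: Loose closed gold-coloured tin 52 x 52 mm, 20 mm tall, about 0.11 kg, with flat top and bottom, usable either way up (it starts lid up; if knocked over its z axis may point down, and its origin is then on top); all the tins are alike and some may be absent. Three to five are on the counter. Origin: middle of its underside, z up.
- tin2: Loose closed gold-coloured tin 52 x 52 mm, 20 mm tall, about 0.11 kg, with flat top and bottom, usable either way up (it starts lid up; if knocked over its z axis may point down, and its origin is then on top); all the tins are alike and some may be absent. Three to five are on the counter. Origin: middle of its underside, z up.
- tin3: Loose closed gold-coloured tin 52 x 52 mm, 20 mm tall, about 0.11 kg, with flat top and bottom, usable either way up (it starts lid up; if knocked over its z axis may point down, and its origin is then on top); all the tins are alike and some may be absent. Three to five are on the counter. Origin: middle of its underside, z up.
- tin4: Loose closed gold-coloured tin 52 x 52 mm, 20 mm tall, about 0.11 kg, with flat top and bottom, usable either way up (it starts lid up; if knocked over its z axis may point down, and its origin is then on top); all the tins are alike and some may be absent. Three to five are on the counter. Origin: middle of its underside, z up.
- riser20: Loose solid grey plastic riser block 52 x 52 mm, 20 mm tall (the five risers are 20, 30, 40, 50 and 60 mm tall), 60 g. Origin: middle of its underside, z up.
- riser30: Loose solid grey plastic riser block 52 x 52 mm, 30 mm tall (the five risers are 20, 30, 40, 50 and 60 mm tall), 90 g. Origin: middle of its underside, z up.
- riser40: Loose solid grey plastic riser block 52 x 52 mm, 40 mm tall (the five risers are 20, 30, 40, 50 and 60 mm tall), 120 g. Origin: middle of its underside, z up.
- riser50: Loose solid grey plastic riser block 52 x 52 mm, 50 mm tall (the five risers are 20, 30, 40, 50 and 60 mm tall), 150 g. Origin: middle of its underside, z up.
- riser60: Loose solid grey plastic riser block 52 x 52 mm, 60 mm tall (the five risers are 20, 30, 40, 50 and 60 mm tall), 180 g. Origin: middle of its underside, z up.
Things that resemble listed ones, but are neither listed nor needed, are in the scene too. What is shaped like the jar but yellow is not meant.

How it is judged:
By the outcome, as a careful person would: the job done as asked, in the order asked, and still so for the second after the job is handed in, with the robot touching nothing.
Of tin0, tin1, tin2, tin3, tin4 only 3 to 5 are there at a start; the rules pass over those that are not, and their reading is None.
At some moment in a run one of tin0, tin1, tin2, tin3, tin4, board may be knocked a few centimetres aside while the robot is not near it.
It also fails if it takes over 210 s, if anything falls off the work surface, if the arm or the gripper's body presses on something with over 40 N, if the wrist force passes 120 N, or if a joint passes its speed limit or range.

## Working session

There is one attempt and no reset: what is moved stays moved. The work goes in short steps, Python scripts to look and compute and a tool call to move; the robot and the scene stay as the last step left them, time stands still between calls to the robot, and variables do not carry over. Pictures are saved under pics/ and viewed, and the job is handed in when it is done.

Besides the shell and the picture viewer there is one more tool, called after "Request:" by a JSON object that holds its "api" and its "payload". servo_tool: Moves the arm, as the interface text tells. Its arguments: {"type":"object","properties":{"angular":{"type":"array","items":{"type":"array","items":{"type":"number"}}},"slide":{"type":"array","items":{"type":"array","items":{"type":"number"}}},"grip":{"type":"array","items":{"type":"number"}}},"required":["angular","slide","grip"]}

```bash
ls; mkdir -p pics; python3 - <<'E'
from plant import bot
import cv2
print(bot.get_obs())
for n in ["scene","top","wrist"]:
    c=bot.capture(n); cv2.imwrite(f"pics/{n}0.png",c["img"]); print(n,{k:c[k] for k in c if k not in("img","range_z")}, (c["range_z"]>0).mean())
E
```

```text
pics
{'time': 0.0, 'joint_positions': array([ 1.02698479e+00,  3.42706576e-01,  1.52502878e+00,  5.31715478e-06,
        1.27540515e+00, -1.45957060e-01]), 'dq': array([ 0.00010972,  0.00091123,  0.00099605, -0.00064596, -0.00039121,
        0.00174336]), 'tau': array([-1.27843330e-03, -4.31239164e+01, -2.44216543e+01,  7.17010559e-02,
        5.58729633e-02, -1.11379027e-04]), 'tool_pos': array([203.14686735, 483.65363969, 226.04924418]), 'tcp_rot': array([-3.14006200e+00, -2.30149039e-04,  2.74373645e+00]), 'contact_force': array([-0.0790637 , -0.54205893,  0.42061546]), 'moment': array([0.0318887 , 0.01857412, 0.07924477]), 'grip_width': 92.08538175209088}
scene {'fov_y': 55.892960744553314, 'cx': 318.3030057864517, 'cy': 194.42795563832237, 'R': array([[-0.13286724,  0.99109768, -0.00846689],
       [ 0.73606016,  0.09294865, -0.67050428],
       [-0.66374825, -0.09532019, -0.74185734]]), 't': array([ 130.78919592, -345.57602222, 1688.30789984])} 0.9958515625
top {'fov_y': 45.107726270785676, 'cx': 316.0939744403229, 'cy': 199.99921411720152, 'R': array([[-0.01857991, -0.99981654, -0.00465509],
       [-0.9906052 ,  0.01903924, -0.13542102],
       [ 0.13548481,  0.00209524, -0.99077721]]), 't': array([ -17.56314558,  620.4420576 , 1186.23170433])} 0.99578125
wrist {'fov_y': 68.8904568329432, 'cx': 322.49902343450634, 'cy': 196.14666170150525, 'T_tool_cam': array([[-4.85458082e-05, -9.52083200e-01, -3.05839139e-01,
         8.33978876e+01],
       [ 9.99999836e-01,  1.28249533e-04, -5.57973145e-04,
        -1.26003023e-01],
       [ 5.70460584e-04, -3.05839116e-01,  9.52083037e-01,
        -1.57730537e+02],
       [ 0.00000000e+00,  0.00000000e+00,  0.00000000e+00,
         1.00000000e+00]])} 0.9957578125
```

View pics/scene0.png

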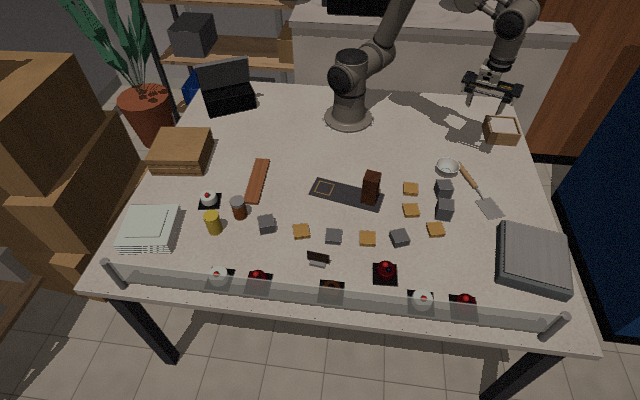

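View pics/top0.png

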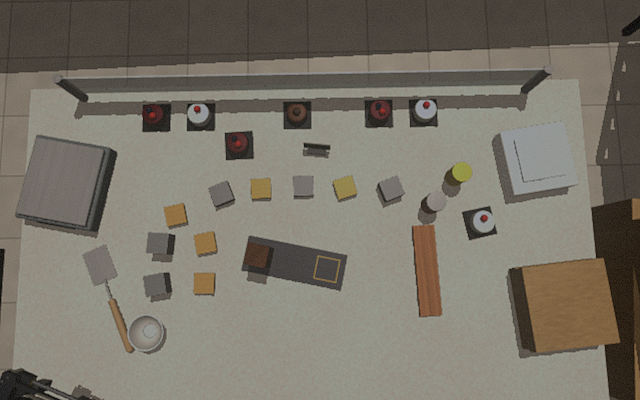

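View pics/wrist0.png

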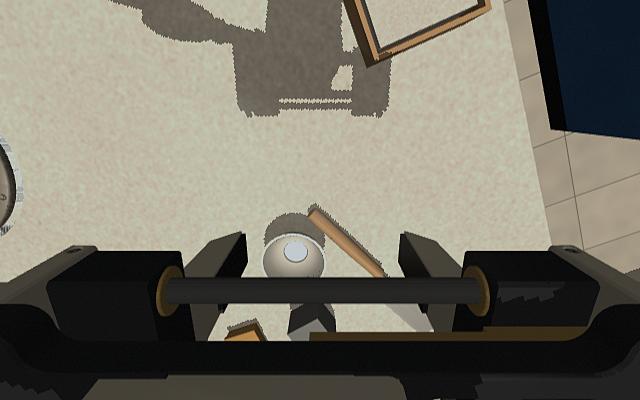

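```bash
cat > h.py <<'E'
import numpy as np, cv2
from plant import bot
def cloud(c):
    h,w=c["range_z"].shape; f=h/2/np.tan(np.radians(c["fov_y"])/2)
    v,u=np.mgrid[:h,:w]; z=c["range_z"]
    P=np.stack([(u-c["cx"])/f*z,(v-c["cy"])/f*z,z],-1)
    if "R" in c: return (P-c["t"])@c["R"]   # R^T(P-t)
    from scipy.spatial.transform import Rotation as Ro
    T=c["T_tool_cam"]; o=c["obs"]
    Q=P@T[:3,:3].T+T[:3,3]
    return Q@Ro.from_euler("xyz",o["tcp_rot"]).as_matrix().T+o["tool_pos"]
def ray(c,u,v,zp):
    h=400; f=h/2/np.tan(np.radians(c["fov_y"])/2)
    d=np.array([(u-c["cx"])/f,(v-c["cy"])/f,1.]); C=-c["R"].T@c["t"]; D=c["R"].T@d
    return C+D*(zp-C[2])/D[2]
def wcap():
    o=bot.get_obs(); c=bot.capture("wrist"); c["obs"]=o; return c
def st():
    o=bot.get_obs(); print("t",round(o["time"],2),o["tool_pos"].round(1),np.degrees(o["tcp_rot"]).round(2),"F",o["contact_force"].round(1),"g",round(o["grip_width"],1))
E
python3 - <<'E'
from h import *
c=bot.capture("top"); P=cloud(c); 
im=c["img"]
cv2.imwrite("pics/crop1.png",cv2.resize(im[130:330,80:500],(798,380),interpolation=cv2.INTER_CUBIC))
m=((P[...,2]>12)&(P[...,2]<150)).astype(np.uint8)
roi=np.zeros_like(m); roi[80:340,80:510]=1; m&=roi
n,l,s,ce=cv2.connectedComponentsWithStats(m)
for i in range(1,n):
    if s[i,4]<60: continue
    k=l==i; zt=np.percentile(P[k][:,2],90); t=k&(abs(P[...,2]-zt)<6)
    if t.sum()<30: continue
    q=P[t][:,:2].astype(np.float32); r=cv2.minAreaRect(q)
    print(ce[i].round(),"zt %.1f"%zt,"ctr",np.round(r[0],1),"size",np.round(r[1],1),"ang %.1f"%r[2],np.median(im[t],axis=0))
E
```

```text
[260.  84.] zt 103.7 ctr [918.3 257.4] size [604.6   4.4] ang 90.0 [71. 79. 83.]
[380. 110.] zt 48.5 ctr [ 853.9 -202.8] size [40.8 31.3] ang 63.5 [43.  43.  81.5]
[425. 109.] zt 42.5 ctr [ 859.5 -322.8] size [53.8 53.7] ang 24.2 [155.5 151.  148. ]
[154. 114.] zt 48.8 ctr [860.8 394.2] size [34.3 40.1] ang 34.7 [36.5 38.  70.5]
[199. 114.] zt 43.1 ctr [858.2 277. ] size [54.4 52.5] ang 30.4 [147. 150. 147.]
[297. 112.] zt 36.7 ctr [856.9  18.1] size [45.  49.4] ang 89.0 [47.  56.5 74.5]
[505. 154.] zt 52.9 ctr [ 737.5 -515.4] size [ 24.5 115.9] ang 86.3 [153. 151. 149.]
[238. 142.] zt 48.5 ctr [777.5 174.2] size [42.6 37.2] ang 82.8 [42. 43. 78.]
[ 94. 182.] zt 64.4 ctr [667.8 556. ] size [ 63.8 200.1] ang 80.0 [104. 110. 116.]
[317. 146.] zt 55.7 ctr [764.4 -34.4] size [67.   4.4] ang 82.2 [102.5 110.  118.5]
[459. 173.] zt 83.2 ctr [ 680.3 -393.5] size [48.3 47.9] ang 74.4 [ 71. 148. 148.]
[303. 185.] zt 23.5 ctr [663.5   2.9] size [49.7 53.2] ang 89.3 [108. 113. 118.]
[345. 186.] zt 23.8 ctr [ 657.5 -105.5] size [52.5 51.4] ang 16.6 [ 77. 133. 147.]
[391. 188.] zt 43.7 ctr [ 649.
[... 330 characters left out ...]
5.9] size [52.1 53.4] ang 11.4 [ 68. 113. 145.]
[482. 221.] zt 43.2 ctr [ 559.7 -454.4] size [52.1 53.6] ang 87.1 [149. 152. 149.]
[427. 270.] zt 18.3 ctr [ 440.5 -309.6] size [229.6  57.1] ang 2.3 [ 61.  88. 128.]
[205. 242.] zt 23.9 ctr [519.8 257.7] size [51.9 52. ] ang 10.4 [ 67. 114. 146.]
[160. 243.] zt 63.3 ctr [519.1 366.9] size [53.9 51.9] ang 84.6 [ 93.  97. 101.]
[259. 255.] zt 129.6 ctr [483.2 112.4] size [52.  51.4] ang 77.6 [42.  53.5 74. ]
[157. 283.] zt 53.5 ctr [416.9 374.2] size [51.8 54.1] ang 9.4 [92. 96. 99.]
[204. 282.] zt 24.3 ctr [418.3 259.2] size [52.  50.2] ang 88.9 [ 67. 113. 145.]
[133. 323.] zt 39.4 ctr [313.1 396.9] size [88.9 60.7] ang 89.0 [131.5 134.  134.5]
```

View pics/crop1.png

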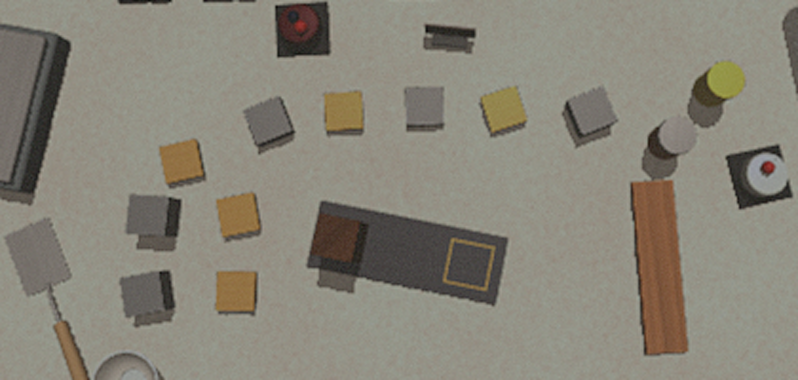

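```bash
cat >> h.py <<'E'
def planefix(P,roi=None):
    # rotate/shift cloud so the table (|z|<9 points in work area) is z=0
    m=(abs(P[...,2]-3)<8)&(P[...,0]>250)&(P[...,0]<950)&(abs(P[...,1])<500)
    if roi is not None: m&=roi
    q=P[m]
    for _ in range(4):
        A=np.c_[q[:,:2],np.ones(len(q))]; k=np.linalg.lstsq(A,q[:,2],rcond=None)[0]
        q=q[abs(q[:,2]-A@k)<2.0]
    Q=P.copy(); Q[...,2]-=P[...,0]*k[0]+P[...,1]*k[1]+k[2]; return Q,k
def rect(q):
    return cv2.minAreaRect(np.ascontiguousarray(q[:,:2],dtype=np.float32))
def blocks(c,P,zt,tol=3,lo=600,box=(300,780,-480,450)):
    m=((abs(P[...,2]-zt)<tol)&(P[...,0]>box[0])&(P[...,0]<box[1])&(P[...,1]>box[2])&(P[...,1]<box[3])).astype(np.uint8)
    n,l,s,ce=cv2.connectedComponentsWithStats(m); out=[]
    for i in range(1,n):
        k=l==i; r=rect(P[k])
        if r[1][0]*r[1][1]<lo: continue
        out.append((ce[i].round(),np.round(P[k][:,:2].mean(0),1),np.round(r[0],1),np.round(r[1],1),round(r[2],1),np.median(c["img"][k],axis=0)))
    return out
E
python3 - <<'E'
from h import *
c=bot.capture("top"); P,k=planefix(cloud(c)); print(k)
for z in (14,20,30,40,50,60,80,126):
    print(z); [print("  ",*b) for b in blocks(c,P,z)]
g=c["img"].max(2)
b=(P[...,0]>380)&(P[...,0]<580)&(P[...,1]>-130)&(P[...,1]<180)
m=b&(g<90)&(abs(P[...,2]-6)<3); 
r=rect(P[m]); print("plate",r)
pt=b&(abs(P[...,2]-126)<4); print("pillar",rect(P[pt]),P[pt].mean(0))
hsv=cv2.cvtColor(c["img"],cv2.COLOR_BGR2HSV)
s=b&(hsv[...,1]>90)&(g>80)&(abs(P[...,2]-6)<4)&(P[...,1]<60); print("brass",rect(P[s]),P[s].mean(0),s.sum())
E
```

```text
[-8.51166587e-04 -1.52672574e-04  1.53881118e+00]
14
   [427. 270.] [ 439.2 -309.4] [ 440.6 -309.6] [230.1  57. ] 2.2 [ 61.  88. 128.]
   [154. 322.] [320.3 387. ] [320.3 386.2] [48.6 18. ] 58.0 [106.5 115.5 121. ]
20
   [303. 185.] [663.1   3.3] [663.3   2.9] [49.8 53.3] 89.3 [108. 113. 117.]
   [345. 186.] [ 658.1 -104.8] [ 657.5 -105.6] [51.8 51.8] 16.7 [ 78. 133. 147.]
   [260. 187.] [659.2 115.3] [659.  114.6] [51.9 51.6] 3.6 [ 73. 123. 147.]
   [175. 214.] [593.7 335.7] [593.7 336.2] [52.3 51.5] 11.5 [ 67. 113. 145.]
   [205. 242.] [520.  257.8] [519.7 257.9] [51.5 52.5] 10.9 [ 67.5 114.  146. ]
   [204. 282.] [418.  259.8] [418.3 259.5] [52.4 50.2] 88.9 [ 67. 113. 145.]
30
   [221. 192.] [646.  216.8] [646.  216.8] [52.3 51.7] 21.3 [100. 105. 109.]
40
   [233. 146.] [765.8 184.2] [765.5 184.6] [32.4 21.6] 22.5 [41. 43. 70.]
   [392. 187.] [ 649.5 -223.6] [ 649.6 -224. ] [51.4 52.3] 19.5 [109. 114. 119.]
   [484. 222.] [ 555.1 -454.5] [ 555.8 -454.8] [45.  51.3] 29.8 [148.5 152.  149. ]
50
   [155. 284.] [417.  374.1] [417.3 374.2] [51.7 53. ] 9.7 [91. 95. 99.]
60
   [158. 242.] [518.8 366.3] [519.  366.9] [53.3 51.7] 84.7 [ 93.5  97.  101. ]
80
   [462. 171.] [ 680.4 -393.4] [ 680.4 -393.5] [48.5 47.9] 22.3 [ 71. 148. 148.]
   [436. 200.] [ 608.  -325.5] [ 607.6 -326.1] [47.4 47.6] 0.6 [124. 131. 137.]
126
   [256. 254.] [482.7 112.5] [483.3 112.6] [52.  51.4] 77.7 [42. 54. 75.]
plate ((452.864501953125, 33.231231689453125), (259.6414794921875, 112.51293182373047), 77.63195037841797)
pillar ((483.3357849121094, 112.59403991699219), (51.95726013183594, 51.43490982055664), 77.70613861083984) [483.40430576 112.40490181 125.64626482]
brass ((445.767578125, -52.139060974121094), (61.783199310302734, 61.599239349365234), 77.7547607421875) [446.49866667 -53.02342028   5.93883998] 149
```

Request:
{"api": "servo_tool", "payload": {"angular": [[0, 0, -7], [0, 0, -14], [0, 0, -21], [0, 0, -28], [0, 0, -35], [0, 0, -42], [0, 0, -49], [0, 0, -56], [0, 0, -63], [0, 0, -70]], "slide": [[10, -20, 50], [30, -60, 70], [50, -100, 104], [75, -140, 104], [95, -180, 104], [115, -220, 104], [140, -260, 104], [160, -300, 104], [180, -340, 104], [200, -380, 104]], "grip": [1, 1, 1, 1, 1, 1, 1, 1, 1, 1]}}

```text
time: 1.08
tool_pos: [379.4, 150.0, 330.8]
tcp_rot: [3.141, -0.0, 1.516]
contact_force: [0.5, 1.3, 0.1]
grip_width: 91.8
```

Request:
{"api": "servo_tool", "payload": {"angular": [[0, 0, -5], [0, 0, -9.5], [0, 0, -9.5], [0, 0, -9.5], [0, 0, -9.5], [0, 0, -9.5], [0, 0, -9.5], [0, 0, -9.5]], "slide": [[11, -40, 0], [22, -80, 0], [33, -120, 0], [44, -158, 0], [44, -158, 0], [44, -158, 0], [44, -158, 0], [44, -158, 0]], "grip": [1, 1, 1, 1, 1, 1, 1, 1]}}

```text
time: 1.75
tool_pos: [422.7, -5.0, 330.6]
tcp_rot: [-3.142, -0.0, 1.358]
contact_force: [0.5, 0.6, 0.2]
grip_width: 91.5
```

```bash
cat > pt.py <<'E'
from h import *
import sys
st(); c=wcap(); cv2.imwrite(f"pics/{sys.argv[1]}.png",c["img"]); np.savez(f"/tmp/{sys.argv[1]}.npz",**{k:v for k,v in c.items() if k!="obs"},tool_pos=c["obs"]["tool_pos"],tcp_rot=c["obs"]["tcp_rot"])
E
python3 pt.py w1; python3 - <<'E'
from h import *
c=dict(np.load("/tmp/w1.npz")); c["obs"]=dict(tool_pos=c["tool_pos"],tcp_rot=c["tcp_rot"])
P=cloud(c); b=(P[...,0]>330)&(P[...,0]<600)&(P[...,1]>-180)&(P[...,1]<200)
g=c["img"].max(2); v=np.mgrid[:400,:640][0]; b&=v<240
t=b&(abs(P[...,2])<8)&(g>110)
q=P[t]; print("table z",np.percentile(q[:,2],[5,50,95]))
pt=b&(abs(P[...,2]-126)<6); print("pillar",rect(P[pt]),P[pt].mean(0),np.argwhere(pt).min(0))
hsv=cv2.cvtColor(c["img"],cv2.COLOR_BGR2HSV)
s=b&(hsv[...,1]>90)&(g>80)&(abs(P[...,2]-6)<6)&(P[...,1]<60); print("brass",rect(P[s]),P[s].mean(0),s.sum())
m=b&(g<110)&(abs(P[...,2]-6)<4); print("plate",rect(P[m]),P[m].mean(0))
E
```

```text
t 1.75 [422.7  -5.  330.6] [-1.80e+02 -2.00e-02  7.78e+01] F [0.5 0.6 0.2] g 91.5
table z [-1.5390179  -0.03320429  1.54674717]
pillar ((483.083251953125, 113.95211029052734), (51.164913177490234, 51.608795166015625), 77.82164001464844) [482.91770328 114.51006951 125.86063987] [ 35 330]
brass ((447.21453857421875, -51.312564849853516), (60.583194732666016, 59.5301513671875), 77.92029571533203) [447.52762945 -47.79572863   6.30272206] 298
plate ((464.7261047363281, 31.371658325195312), (259.38226318359375, 91.88607025146484), 77.57247161865234) [458.22325112  18.35458843   5.9607804 ]
```

View pics/w1.png

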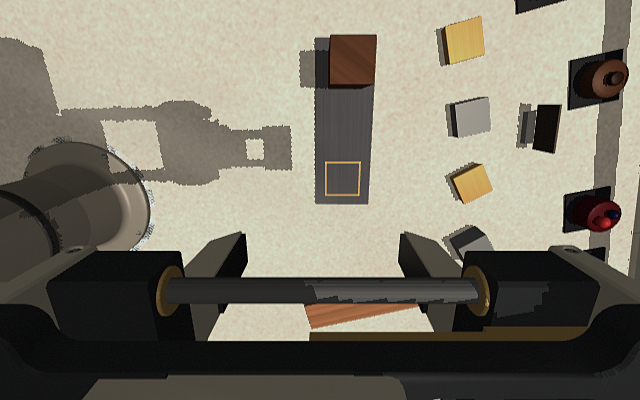

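```bash
cat > meas.py <<'E'
# usage: meas.py name x y ztop [tol] : wrist look, prints object centre near x,y
from h import *
import sys
def wmeas(c,x,y,zt,tol=3,R=60):
    P=cloud(c); v=np.mgrid[:400,:640][0]
    m=((abs(P[...,2]-zt)<tol)&(np.hypot(P[...,0]-x,P[...,1]-y)<R)).astype(np.uint8)
    n,l,s,ce=cv2.connectedComponentsWithStats(m)
    if n<2: print("none");return
    for i in range(1,n):
        if s[i,4]<150: continue
        q=P[l==i]; r=rect(q)
        print("px",ce[i].round(),"n",s[i,4],"mean",q.mean(0).round(1),"rect",np.round(r[0],1),np.round(r[1],1),"ang %.1f"%r[2],"rows",s[i,1],s[i,1]+s[i,3])
if __name__=="__main__":
    nm=sys.argv[1]; st(); c=wcap(); cv2.imwrite(f"pics/{nm}.png",c["img"])
    a=list(map(float,sys.argv[2:]))
    for k in range(0,len(a),3): wmeas(c,*a[k:k+3])
E
python3 meas.py w2 663 3 20 658 -105 20 659 115 20
```

```text
t 1.8 [422.7  -4.8 330.7] [ 1.7999e+02 -1.0000e-02  7.7830e+01] F [-0.4  0.3  0.4] g 92.0
px [472. 117.] n 1172 mean [662.5   5.6  19.9] rect [662.6   4.9] [52.9 52.3] ang 0.7 rows 97 139
px [472. 184.] n 954 mean [ 656.4 -103.1   20. ] rect [ 656.8 -103.8] [52.1 52.4] ang 17.0 rows 165 205
px [464.  40.] n 1450 mean [657.7 116.3  19.8] rect [658.2 116. ] [53.8 52. ] ang 3.2 rows 17 65
```

Request:
{"api": "servo_tool", "payload": {"angular": [[0, 0, 3], [0, 0, 6], [0, 0, 9], [0, 0, 12.2], [0, 0, 12.2], [0, 0, 12.2], [0, 0, 12.2], [0, 0, 12.2], [0, 0, 12.2], [0, 0, 12.2]], "slide": [[30, 1, -20], [60, 2, -40], [95, 4, -60], [130, 5, -85], [165, 6, -110], [195, 8, -130], [220, 9, -150], [240, 9, -170], [240, 9, -180], [240, 9, -180]], "grip": [1, 1, 1, 1, 1, 1, 1, 1, 1, 1]}}

```text
time: 2.68
tool_pos: [661.5, 4.6, 146.8]
tcp_rot: [-3.135, -0.001, 1.571]
contact_force: [-1.3, 0.6, -0.0]
grip_width: 91.6
```

```bash
python3 meas.py w3 663 4 20
```

```text
t 2.68 [661.5   4.6 146.8] [-1.7964e+02 -4.0000e-02  9.0030e+01] F [-1.3  0.6 -0. ] g 91.6
px [325. 186.] n 2510 mean [663.4   6.3  19.9] rect [663.3   5.4] [52.  52.3] ang 1.2 rows 162 212
```

View pics/w3.png

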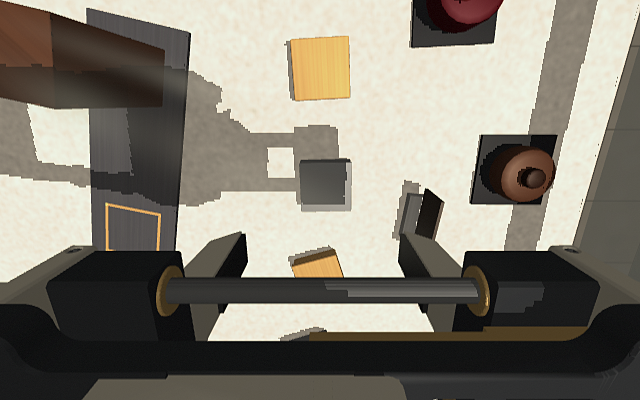

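Request:
{"api": "servo_tool", "payload": {"angular": [[0, 0, 0.8], [0, 0, 0.8], [0, 0, 0.8], [0, 0, 0.8], [0, 0, 0.8], [0, 0, 0.8], [0, 0, 0.8], [0, 0, 0.8]], "slide": [[1.5, 0.8, -30], [1.5, 0.8, -60], [1.5, 0.8, -90], [1.5, 0.8, -115], [1.5, 0.8, -132], [1.5, 0.8, -141], [1.5, 0.8, -141], [1.5, 0.8, -141]], "grip": [1, 1, 1, 1, 0.7, 0.5, 0.3, 0.3]}}

```text
time: 3.4
tool_pos: [665.1, 3.9, 11.4]
tcp_rot: [3.139, 0.0, 1.584]
contact_force: [0.2, -1.1, 0.1]
grip_width: 69.9
```

```bash
python3 -c "
from h import *
st()"
```

```text
t 3.4 [665.1   3.9  11.4] [1.7987e+02 1.0000e-02 9.0730e+01] F [ 0.2 -1.1  0.1] g 69.9
```

Request:
{"api": "servo_tool", "payload": {"angular": [[0, 0, 0], [0, 0, 0]], "slide": [[0, 0, 0], [0, 0, 0]], "grip": [0.3, 0.3]}}

```text
time: 3.57
tool_pos: [665.6, 3.6, 11.8]
tcp_rot: [3.138, 0.0, 1.583]
contact_force: [0.1, -0.2, -0.6]
grip_width: 60.6
```

Request:
{"api": "servo_tool", "payload": {"angular": [[0, 0, 0], [0, 0, 0], [0, 0, 0], [0, 0, 0], [0, 0, 0], [0, 0, 0], [0, 0, 0]], "slide": [[-2, 1.5, -7], [-2, 1.5, -7], [-2, 1.5, -7], [-2, 1.5, -7], [-2, 1.5, -7], [-2, 1.5, -7], [-2, 1.5, -7]], "grip": [0.3, 0.3, -0.2, -0.2, -0.2, -0.2, -0.2]}}

```text
time: 4.15
tool_pos: [662.5, 5.1, 2.5]
tcp_rot: [-3.142, 0.0, 1.583]
contact_force: [0.4, 0.4, -1.7]
grip_width: 51.8
```

```bash
python3 -c "
from h import *
st()
c=bot.capture('top');P,k=planefix(cloud(c))
for b in blocks(c,P,20): print(*b)
st()"
```

```text
t 4.15 [662.5   5.1   2.5] [-180.      0.     90.71] F [ 0.4  0.4 -1.7] g 51.8
[345. 186.] [ 657.5 -105.8] [ 657.5 -105.3] [52.1 51.4] 16.6 [ 82. 141. 156.]
[256. 186.] [662.1 126.7] [657.7 124.3] [52.7 31.8] 0.0 [ 75. 130. 155.]
[175. 214.] [593.9 336.1] [593.6 335.9] [52.1 52.5] 11.8 [ 73. 120. 154.]
[205. 242.] [519.3 257.7] [519.9 257.5] [51.7 52.4] 10.4 [ 72. 121. 155.]
t 4.2 [662.4   5.2   2.5] [-180.    -0.    90.7] F [ 0.3  0.3 -0.6] g 51.8
```

Request:
{"api": "servo_tool", "payload": {"angular": [[0, 0, 0], [0, 0, 0], [0, 0, -3], [0, 0, -6], [0, 0, -9], [0, 0, -13], [0, 0, -13], [0, 0, -13], [0, 0, -13], [0, 0, -13]], "slide": [[0, 0, 20], [-10, -3, 50], [-40, -10, 70], [-80, -20, 70], [-120, -31, 70], [-155, -41, 70], [-185, -49, 70], [-205, -55, 70], [-215, -57, 60], [-215, -57, 50]], "grip": [-0.2, -0.2, -0.2, -0.2, -0.2, -0.2, -0.2, -0.2, -0.2, -0.2]}}

```text
time: 5.03
tool_pos: [445.5, -52.2, 53.1]
tcp_rot: [3.142, 0.0, 1.355]
contact_force: [0.4, -0.7, -0.5]
grip_width: 51.8
```

Request:
{"api": "servo_tool", "payload": {"angular": [[0, 0, 0], [0, 0, 0], [0, 0, 0]], "slide": [[0, 0, -10], [0, 0, -10], [0, 0, -10]], "grip": [-0.2, -0.2, -0.2]}}

```text
time: 5.28
tool_pos: [447.4, -51.9, 42.6]
tcp_rot: [-3.141, -0.0, 1.356]
contact_force: [-0.7, -1.0, -1.0]
grip_width: 51.9
```

```bash
python3 meas.py w4 447 -52 60 
```

```text
t 5.28 [447.4 -51.9  42.6] [-179.97   -0.     77.7 ] F [-0.7 -1.  -1. ] g 51.9
px [322. 246.] n 6330 mean [449.3 -42.5  60. ] rect [449.2 -43.6] [36.6 85.4] ang 77.7 rows 215 278
```

View pics/w4.png

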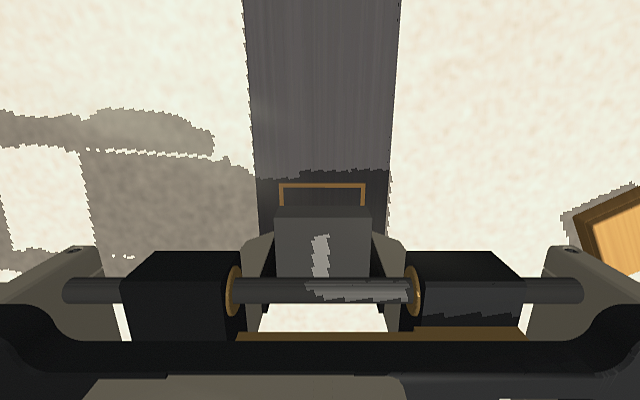

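Request:
{"api": "servo_tool", "payload": {"angular": [[0, 0, 0], [0, 0, 0], [0, 0, 0], [0, 0, 0], [0, 0, 0], [0, 0, 0]], "slide": [[-0.5, 0.2, -12], [-0.5, 0.2, -22], [-0.5, 0.2, -29], [-0.5, 0.2, -32], [-0.5, 0.2, -32], [-0.5, 0.2, -32]], "grip": [-0.2, -0.2, -0.2, -0.2, -0.2, -0.2]}}

```text
time: 5.83
tool_pos: [447.3, -51.7, 10.8]
tcp_rot: [3.141, 0.0, 1.356]
contact_force: [0.6, -0.0, -0.4]
grip_width: 51.5
```

Request:
{"api": "servo_tool", "payload": {"angular": [[0, 0, 0], [0, 0, 0], [0, 0, 0], [0, 0, 0], [0, 0, 0], [0, 0, 0], [0, 0, 0], [0, 0, 0]], "slide": [[-0.3, 0, -2], [-0.3, 0, -2], [-0.3, 0, -2], [-0.3, 0, -2], [-0.3, 0, -2], [-0.3, 0, -2], [-0.3, 0, -2], [-0.3, 0, -2]], "grip": [-0.2, -0.2, -0.2, 0.2, 0.4, 0.4, 0.4, 0.4]}}

```text
time: 6.5
tool_pos: [446.7, -51.7, 8.6]
tcp_rot: [3.141, 0.0, 1.356]
contact_force: [0.5, 0.5, 0.3]
grip_width: 64.0
```

Request:
{"api": "servo_tool", "payload": {"angular": [[0, 0, 0], [0, 0, 0], [0, 0, 0], [0, 0, 0], [0, 0, 0], [0, 0, 0], [0, 0, 0], [0, 0, 0]], "slide": [[0, 0, 15], [0, 0, 50], [0, 0, 90], [0, 0, 130], [0, 0, 170], [0, 0, 210], [0, 0, 230], [0, 0, 230]], "grip": [0.4, 0.7, 1, 1, 1, 1, 1, 1]}}

```text
time: 7.17
tool_pos: [448.9, -52.2, 243.6]
tcp_rot: [3.132, 0.001, 1.356]
contact_force: [-0.3, -0.2, -0.1]
grip_width: 91.6
```

```bash
python3 meas.py w5 447 -52 26 483 114 126; cat > stand.py <<'E'
from h import *
import sys
zc=float(sys.argv[1])
c=bot.capture("top");P,k=planefix(cloud(c)); cv2.imwrite(f"pics/{sys.argv[2]}.png",c["img"])
for z in (20,126,zc): 
    print(z); [print("  ",*b) for b in blocks(c,P,z)]
E
python3 stand.py 26 t5
```

```text
t 7.17 [448.9 -52.2 243.6] [1.7942e+02 4.0000e-02 7.7710e+01] F [-0.3 -0.2 -0.1] g 91.6
px [319. 168.] n 1533 mean [446.9 -50.7  26. ] rect [446.8 -51.4] [51.3 52. ] ang 77.9 rows 149 188
px [319.  13.] n 1682 mean [479.4  98.1 125.7] rect [479.4  98. ] [19.5 52. ] ang 78.0 rows 0 27
20
   [345. 186.] [ 657.4 -105.5] [ 657.6 -105.6] [52.1 51.3] 16.9 [ 81. 138. 153.]
   [261. 187.] [658.9 114.7] [658.8 114.5] [51.5 52.3] 4.2 [ 76. 129. 153.]
   [175. 214.] [594.2 337.1] [594.  336.2] [51.9 52.4] 11.7 [ 71.  117.5 151. ]
   [205. 242.] [519.3 257.4] [519.5 257.7] [52.  52.7] 10.8 [ 71. 119. 152.]
   [204. 282.] [417.8 259.6] [418.3 259.1] [52.5 50.3] 89.0 [ 71. 118. 151.]
   [140. 323.] [320.3 418.3] [321.3 416.9] [17.4 54.6] 40.2 [106.5 113.5 121. ]
126
   [256. 254.] [483.2 112.8] [483.3 112.7] [52.  51.4] 77.8 [43. 56. 78.]
26.0
   [217. 195.] [640.  226.3] [638.  226.9] [44.8 27.8] 9.6 [103. 109. 113.]
```

View pics/w5.png

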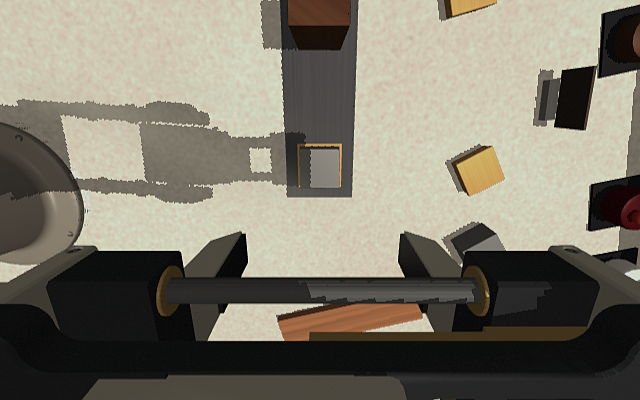

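View pics/t5.png

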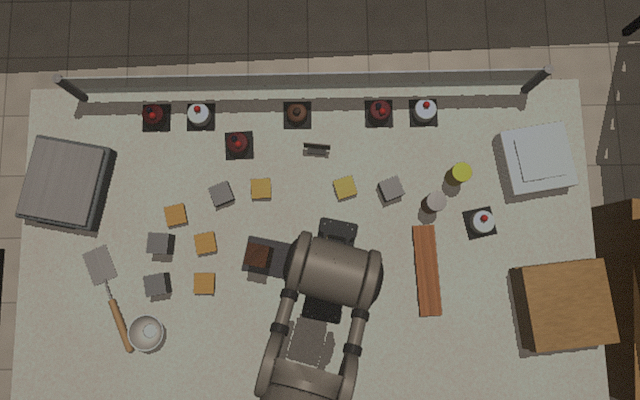

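```bash
python3 - <<'E'
import cv2
im=cv2.imread("pics/w5.png"); cv2.imwrite("pics/w5c.png",cv2.resize(im[130:210,270:370],(750,600),interpolation=cv2.INTER_NEAREST))
E
```

```text
(no output)
```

View pics/w5c.png

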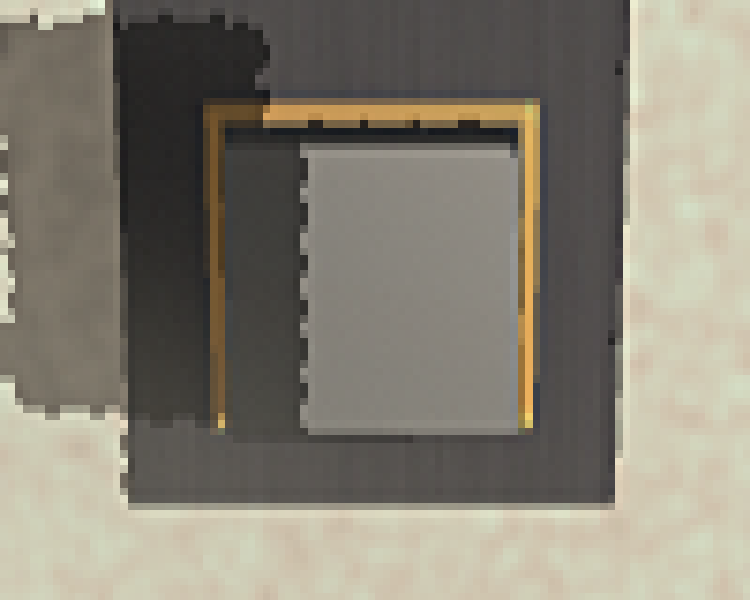

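Request:
{"api": "servo_tool", "payload": {"angular": [[0, 0, 6], [0, 0, 12], [0, 0, 18], [0, 0, 24], [0, 0, 29.3], [0, 0, 29.3], [0, 0, 29.3], [0, 0, 29.3], [0, 0, 29.3], [0, 0, 29.3]], "slide": [[35, -8, -10], [70, -16, -30], [105, -25, -50], [140, -34, -70], [170, -42, -90], [195, -48, -110], [208, -51, -120], [210, -52, -125], [210, -52, -125], [210, -52, -125]], "grip": [1, 1, 1, 1, 1, 1, 1, 1, 1, 1]}}

```text
time: 8.1
tool_pos: [655.4, -103.3, 112.4]
tcp_rot: [-3.139, -0.002, 1.868]
contact_force: [-0.7, 0.1, -0.1]
grip_width: 91.9
```

```bash
python3 meas.py w6 657 -104 20
```

```text
t 8.1 [ 655.4 -103.3  112.4] [-1.7986e+02 -9.0000e-02  1.0701e+02] F [-0.7  0.1 -0.1] g 91.9
px [325. 199.] n 3129 mean [ 657.1 -102.6   19.8] rect [ 657.5 -103.6] [52.  52.4] ang 17.2 rows 172 227
```

View pics/w6.png

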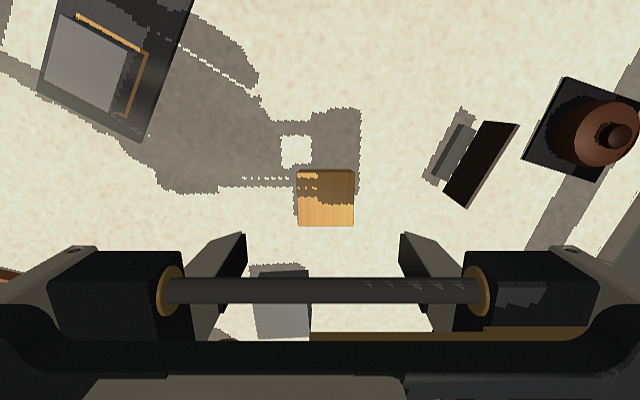

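Request:
{"api": "servo_tool", "payload": {"angular": [[0, 0, 0], [0, 0, 0], [0, 0, 0], [0, 0, 0], [0, 0, 0], [0, 0, 0], [0, 0, 0], [0, 0, 0]], "slide": [[1.5, -0.5, -30], [1.5, -0.5, -60], [1.5, -0.5, -85], [1.5, -0.5, -100], [1.5, -0.5, -105], [1.5, -0.5, -106], [1.5, -0.5, -106], [1.5, -0.5, -106]], "grip": [1, 1, 1, 0.7, 0.5, 0.3, 0.3, 0.3]}}

```text
time: 8.82
tool_pos: [659.2, -104.4, 9.7]
tcp_rot: [3.139, 0.002, 1.868]
contact_force: [0.6, -0.3, -0.3]
grip_width: 63.6
```

Request:
{"api": "servo_tool", "payload": {"angular": [[0, 0, 0], [0, 0, 0], [0, 0, 0], [0, 0, 0], [0, 0, 0], [0, 0, 0], [0, 0, 0]], "slide": [[-1.7, 0.8, -6.5], [-1.7, 0.8, -6.5], [-1.7, 0.8, -6.5], [-1.7, 0.8, -6.5], [-1.7, 0.8, -6.5], [-1.7, 0.8, -6.5], [-1.7, 0.8, -6.5]], "grip": [0.3, 0.3, -0.2, -0.2, -0.2, -0.2, -0.2]}}

```text
time: 9.4
tool_pos: [656.6, -103.3, 1.3]
tcp_rot: [3.141, 0.0, 1.868]
contact_force: [-0.4, 0.1, 1.6]
grip_width: 51.7
```

Request:
{"api": "servo_tool", "payload": {"angular": [[0, 0, 0], [0, 0, -5], [0, 0, -11], [0, 0, -17], [0, 0, -23], [0, 0, -29.3], [0, 0, -29.3], [0, 0, -29.3], [0, 0, -29.3], [0, 0, -29.3]], "slide": [[0, 0, 20], [-15, 4, 50], [-50, 13, 75], [-90, 22, 80], [-130, 32, 80], [-165, 41, 80], [-192, 48, 75], [-208, 52, 68], [-209.6, 52, 62], [-209.6, 52, 60]], "grip": [-0.2, -0.2, -0.2, -0.2, -0.2, -0.2, -0.2, -0.2, -0.2, -0.2]}}

```text
time: 10.23
tool_pos: [446.4, -51.2, 60.7]
tcp_rot: [-3.141, 0.0, 1.356]
contact_force: [-0.1, 0.7, -0.9]
grip_width: 52.0
```

Request:
{"api": "servo_tool", "payload": {"angular": [[0, 0, 0], [0, 0, 0], [0, 0, 0], [0, 0, 0]], "slide": [[0, 0, -10], [0, 0, -20], [0, 0, -25], [0, 0, -25]], "grip": [-0.2, -0.2, -0.2, -0.2]}}

```text
time: 10.57
tool_pos: [447.5, -51.6, 35.1]
tcp_rot: [-3.141, -0.0, 1.356]
contact_force: [-0.0, 0.7, -1.3]
grip_width: 51.6
```

Request:
{"api": "servo_tool", "payload": {"angular": [[0, 0, 0], [0, 0, 0], [0, 0, 0], [0, 0, 0], [0, 0, 0]], "slide": [[-0.5, 0.3, -4], [-0.5, 0.3, -7], [-0.5, 0.3, -7.5], [-0.5, 0.3, -7.5], [-0.5, 0.3, -7.5]], "grip": [-0.2, -0.2, -0.2, -0.2, -0.2]}}

```text
time: 10.98
tool_pos: [446.6, -51.1, 28.8]
tcp_rot: [3.141, 0.0, 1.356]
contact_force: [-0.5, -0.4, -1.1]
grip_width: 51.4
```

Request:
{"api": "servo_tool", "payload": {"angular": [[0, 0, 0], [0, 0, 0], [0, 0, 0], [0, 0, 0], [0, 0, 0], [0, 0, 0], [0, 0, 0]], "slide": [[0, 0, -1.3], [0, 0, -1.3], [0, 0, -1.3], [0, 0, -1.3], [0, 0, -1.3], [0, 0, -1.3], [0, 0, -1.3]], "grip": [-0.2, -0.2, 0.2, 0.4, 0.4, 0.4, 0.4]}}

```text
time: 11.57
tool_pos: [446.5, -51.1, 27.4]
tcp_rot: [3.141, 0.0, 1.356]
contact_force: [0.5, -0.4, 0.5]
grip_width: 64.1
```

Request:
{"api": "servo_tool", "payload": {"angular": [[0, 0, 0], [0, 0, 0], [0, 0, 0], [0, 0, 0], [0, 0, 0], [0, 0, 0], [0, 0, 0], [0, 0, 0]], "slide": [[0, 0, 15], [0, 0, 50], [0, 0, 90], [0, 0, 130], [0, 0, 170], [0, 0, 185], [0, 0, 190], [0, 0, 190]], "grip": [0.5, 0.7, 1, 1, 1, 1, 1, 1]}}

```text
time: 12.23
tool_pos: [446.7, -51.1, 218.1]
tcp_rot: [3.139, 0.0, 1.356]
contact_force: [-0.0, 0.3, -0.3]
grip_width: 91.8
```

```bash
python3 meas.py w7 447 -52 46;python3 stand.py 46 t7|grep -v "^126"
```

```text
t 12.23 [446.7 -51.1 218.1] [1.7986e+02 1.0000e-02 7.7710e+01] F [-0.   0.3 -0.3] g 91.8
px [322. 177.] n 1907 mean [446.3 -50.7  45.9] rect [446.2 -51.4] [50.9 51.9] ang 77.4 rows 156 199
20
   [261. 187.] [658.7 114.6] [658.9 114.4] [51.6 51.5] 4.9 [ 76. 128. 152.]
   [175. 214.] [593.9 336.2] [593.7 336.4] [51.9 52.8] 11.9 [ 70. 117. 150.]
   [205. 242.] [519.9 257.4] [519.6 257.5] [51.4 53. ] 10.8 [ 71. 118. 151.]
   [204. 282.] [417.5 259.2] [418.3 259.5] [52.1 50.3] 89.1 [ 70. 117. 150.]
   [139. 323.] [319.9 420.2] [321.1 419.5] [14.2 48.1] 44.4 [105.5 115.  121. ]
   [256. 254.] [483.3 112.8] [483.3 112.5] [51.5 51.5] 77.8 [43. 56. 77.]
46.0
   [163. 283.] [418.  354.5] [419.9 356.8] [50.  19.2] 6.9 [ 93.  95. 100.]
   [152. 280.] [426.8 381.8] [429.1 380.6] [42.3 22.1] 58.4 [ 95.  99. 103.]
```

Request:
{"api": "servo_tool", "payload": {"angular": [[0, 0, 3], [0, 0, 6], [0, 0, 9], [0, 0, 12], [0, 0, 16], [0, 0, 16], [0, 0, 16], [0, 0, 16], [0, 0, 16], [0, 0, 16]], "slide": [[25, 17, 0], [55, 42, 0], [85, 66, -5], [115, 90, -15], [145, 115, -35], [175, 138, -60], [200, 158, -85], [211.5, 167, -105], [211.5, 167, -106], [211.5, 167, -106]], "grip": [1, 1, 1, 1, 1, 1, 1, 1, 1, 1]}}

```text
time: 13.17
tool_pos: [655.8, 116.4, 106.1]
tcp_rot: [-3.133, 0.0, 1.637]
contact_force: [0.0, -0.3, -0.2]
grip_width: 91.7
```

Request:
{"api": "servo_tool", "payload": {"angular": [[0, 0, 0], [0, 0, 0]], "slide": [[0, 0, 0], [0, 0, 0]], "grip": [1, 1]}}

```text
time: 13.33
tool_pos: [657.7, 115.3, 112.0]
tcp_rot: [3.141, 0.0, 1.635]
contact_force: [-1.2, -0.9, 0.3]
grip_width: 91.8
```

```bash
python3 meas.py w8 658 116 20
```

```text
t 13.33 [657.7 115.3 112. ] [1.7996e+02 1.0000e-02 9.3670e+01] F [-1.2 -0.9  0.3] g 91.8
px [324. 196.] n 3142 mean [658.5 117.7  19.8] rect [658.5 116.5] [52.  52.3] ang 3.0 rows 169 225
```

View pics/w8.png

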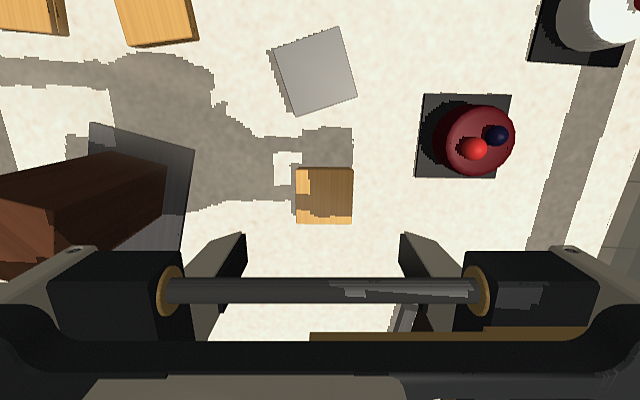

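Request:
{"api": "servo_tool", "payload": {"angular": [[0, 0, -0.5], [0, 0, -0.5], [0, 0, -0.5], [0, 0, -0.5], [0, 0, -0.5], [0, 0, -0.5], [0, 0, -0.5], [0, 0, -0.5], [0, 0, -0.5], [0, 0, -0.5]], "slide": [[0.8, 1, -30], [0.8, 1, -60], [0.8, 1, -85], [0.8, 1, -100], [0.8, 1, -106], [0.8, 1, -110], [0.8, 1, -110], [0.8, 1, -110], [0.8, 1, -110], [0.8, 1, -110]], "grip": [1, 1, 1, 0.7, 0.5, 0.3, 0.3, 0.3, -0.2, -0.2]}}

```text
time: 14.22
tool_pos: [659.4, 117.0, 2.8]
tcp_rot: [3.139, 0.0, 1.627]
contact_force: [-0.9, -0.6, 2.8]
grip_width: 51.9
```

Request:
{"api": "servo_tool", "payload": {"angular": [[0, 0, 0], [0, 0, 0], [0, 0, 0]], "slide": [[0, 0, 0], [0, 0, 0], [0, 0, 0]], "grip": [-0.2, -0.2, -0.2]}}

```text
time: 14.47
tool_pos: [659.5, 117.0, 2.8]
tcp_rot: [3.139, 0.0, 1.627]
contact_force: [-1.0, -0.4, 6.2]
grip_width: 51.5
```

Request:
{"api": "servo_tool", "payload": {"angular": [[0, 0, 0], [0, 0, -3], [0, 0, -7], [0, 0, -11], [0, 0, -15.5], [0, 0, -15.5], [0, 0, -15.5], [0, 0, -15.5], [0, 0, -15.5], [0, 0, -15.5]], "slide": [[0, 0, 25], [-10, -8, 60], [-40, -31, 90], [-72, -57, 100], [-104, -82, 100], [-136, -108, 100], [-168, -133, 100], [-195, -154, 95], [-212.5, -168, 85], [-212.5, -168, 80]], "grip": [-0.2, -0.2, -0.2, -0.2, -0.2, -0.2, -0.2, -0.2, -0.2, -0.2]}}

```text
time: 15.3
tool_pos: [442.2, -52.5, 80.8]
tcp_rot: [-3.138, 0.0, 1.354]
contact_force: [-1.1, 0.3, -0.4]
grip_width: 51.6
```

Request:
{"api": "servo_tool", "payload": {"angular": [[0, 0, 0], [0, 0, 0], [0, 0, 0], [0, 0, 0]], "slide": [[0, 0, -10], [0, 0, -22], [0, 0, -25], [0, 0, -25]], "grip": [-0.2, -0.2, -0.2, -0.2]}}

```text
time: 15.63
tool_pos: [446.0, -50.7, 55.7]
tcp_rot: [-3.14, -0.0, 1.356]
contact_force: [0.2, -0.1, -0.9]
grip_width: 51.8
```

Within a millimetre of target; lower to z≈48.8 and release.

Request:
{"api": "servo_tool", "payload": {"angular": [[0, 0, 0], [0, 0, 0], [0, 0, 0], [0, 0, 0], [0, 0, 0]], "slide": [[0.5, -0.5, -4], [0.5, -0.5, -6], [0.5, -0.5, -6.3], [0.5, -0.5, -6.3], [0.5, -0.5, -6.3]], "grip": [-0.2, -0.2, -0.2, -0.2, -0.2]}}

```text
time: 16.05
tool_pos: [446.8, -51.5, 50.2]
tcp_rot: [3.141, 0.0, 1.356]
contact_force: [-0.1, -0.2, -0.4]
grip_width: 51.9
```

Request:
{"api": "servo_tool", "payload": {"angular": [[0, 0, 0], [0, 0, 0], [0, 0, 0], [0, 0, 0], [0, 0, 0], [0, 0, 0], [0, 0, 0]], "slide": [[0, 0, -1.4], [0, 0, -1.4], [0, 0, -1.4], [0, 0, -1.4], [0, 0, -1.4], [0, 0, -1.4], [0, 0, -1.4]], "grip": [-0.2, -0.2, 0.2, 0.4, 0.4, 0.4, 0.4]}}

```text
time: 16.63
tool_pos: [446.7, -51.5, 48.6]
tcp_rot: [3.142, 0.0, 1.356]
contact_force: [0.3, -0.2, 0.2]
grip_width: 64.2
```

Request:
{"api": "servo_tool", "payload": {"angular": [[0, 0, 0], [0, 0, 0], [0, 0, 0], [0, 0, 0], [0, 0, 0], [0, 0, 0], [0, 0, 0], [0, 0, 0]], "slide": [[0, 0, 15], [0, 0, 50], [0, 0, 90], [0, 0, 130], [0, 0, 160], [0, 0, 180], [0, 0, 180], [0, 0, 180]], "grip": [0.5, 0.7, 1, 1, 1, 1, 1, 1]}}

```text
time: 17.3
tool_pos: [447.0, -51.6, 229.3]
tcp_rot: [3.139, 0.0, 1.356]
contact_force: [0.6, -0.0, -0.5]
grip_width: 91.6
```

```bash
python3 meas.py w9 447 -52 66;python3 stand.py 66 t9
```

```text
t 17.3 [447.  -51.6 229.3] [1.7986e+02 1.0000e-02 7.7710e+01] F [ 0.6 -0.  -0.5] g 91.6
px [322. 179.] n 2036 mean [446.7 -51.3  65.9] rect [446.6 -52.1] [52.4 52. ] ang 77.6 rows 157 202
20
   [175. 214.] [594.  336.6] [594.  336.3] [51.9 52.6] 11.4 [ 70. 117. 151.]
   [205. 242.] [519.  257.7] [519.7 258. ] [52.1 52.5] 10.7 [ 71. 119. 151.]
   [204. 282.] [417.7 258.7] [418.3 259.4] [52.  50.3] 89.0 [ 71. 118. 151.]
126
   [256. 254.] [483.  112.9] [483.3 112.7] [52.1 51.6] 77.5 [43. 56. 78.]
66.0
```

Request:
{"api": "servo_tool", "payload": {"angular": [[0, 0, 2], [0, 0, 4], [0, 0, 6], [0, 0, 8], [0, 0, 10], [0, 0, 11.3], [0, 0, 11.3], [0, 0, 11.3], [0, 0, 11.3], [0, 0, 11.3]], "slide": [[-2, 25, 0], [-5, 60, 0], [-9, 100, 0], [-13, 140, 0], [-17, 180, 0], [-21, 220, -15], [-25, 255, -45], [-28, 285, -75], [-29, 305, -100], [-29, 312.5, -115]], "grip": [1, 1, 1, 1, 1, 1, 1, 1, 1, 1]}}

```text
time: 18.23
tool_pos: [414.4, 262.9, 108.8]
tcp_rot: [-3.135, 0.002, 1.556]
contact_force: [-1.3, 0.1, -0.4]
grip_width: 91.8
```

Request:
{"api": "servo_tool", "payload": {"angular": [[0, 0, 0], [0, 0, 0], [0, 0, 0], [0, 0, 0]], "slide": [[0, 0, 0], [0, 0, 0], [0, 0, 0], [0, 0, 0]], "grip": [0.6, 0.6, 0.6, 0.6]}}

```text
time: 18.57
tool_pos: [418.5, 260.3, 114.6]
tcp_rot: [3.14, -0.001, 1.552]
contact_force: [1.4, 0.2, 0.0]
grip_width: 74.2
```

```bash
python3 meas.py w10 418 260 20 520 259 20
```

```text
t 18.57 [418.5 260.3 114.6] [ 1.799e+02 -3.000e-02  8.894e+01] F [1.4 0.2 0. ] g 74.2
px [321. 195.] n 3068 mean [417.2 262.9  19.8] rect [417.2 261.9] [52.1 51.8] ang 87.7 rows 168 224
px [432. 195.] n 3118 mean [518.4 261.3  19.8] rect [519.  260.2] [52.4 52.2] ang 10.7 rows 164 227
```

View pics/w10.png

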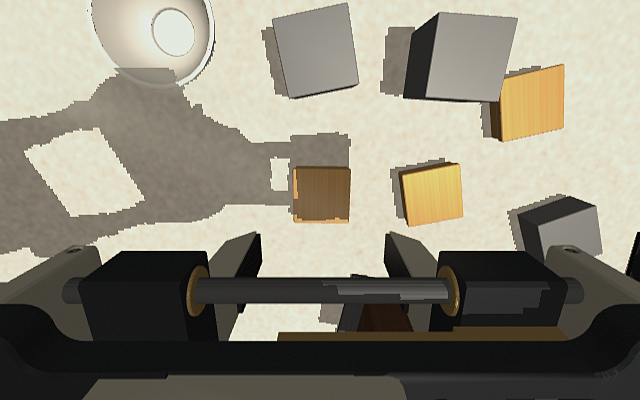

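Request:
{"api": "servo_tool", "payload": {"angular": [[0, 0, -0.8], [0, 0, -0.8], [0, 0, -0.8], [0, 0, -0.8], [0, 0, -0.8], [0, 0, -0.8], [0, 0, -0.8], [0, 0, -0.8], [0, 0, -0.8], [0, 0, -0.8]], "slide": [[-1.2, 1.3, -30], [-1.2, 1.3, -60], [-1.2, 1.3, -85], [-1.2, 1.3, -100], [-1.2, 1.3, -108], [-1.2, 1.3, -112], [-1.2, 1.3, -112], [-1.2, 1.3, -112], [-1.2, 1.3, -112], [-1.2, 1.3, -112]], "grip": [0.6, 0.5, 0.5, 0.4, 0.4, 0.3, 0.3, 0.3, -0.2, -0.2]}}

```text
time: 19.45
tool_pos: [417.2, 262.6, 2.7]
tcp_rot: [3.139, -0.001, 1.54]
contact_force: [0.3, 0.1, 3.4]
grip_width: 51.7
```

Request:
{"api": "servo_tool", "payload": {"angular": [[0, 0, 0], [0, 0, 0], [0, 0, 0]], "slide": [[0, 0, 0], [0, 0, 0], [0, 0, 0]], "grip": [-0.2, -0.2, -0.2]}}

```text
time: 19.7
tool_pos: [417.3, 262.6, 2.6]
tcp_rot: [3.139, -0.001, 1.54]
contact_force: [0.5, -0.9, 7.0]
grip_width: 51.6
```

Request:
{"api": "servo_tool", "payload": {"angular": [[0, 0, 0], [0, 0, 0], [0, 0, 0], [0, 0, 0], [0, 0, -2], [0, 0, -4], [0, 0, -6], [0, 0, -8], [0, 0, -10], [0, 0, -10.5]], "slide": [[0, 0, 25], [0, 0, 60], [0, 0, 100], [0, -10, 135], [4, -40, 160], [8, -80, 165], [12, -120, 165], [16, -160, 165], [20, -200, 165], [24, -240, 165]], "grip": [-0.2, -0.2, -0.2, -0.2, -0.2, -0.2, -0.2, -0.2, -0.2, -0.2]}}

```text
time: 20.53
tool_pos: [440.0, 20.6, 166.9]
tcp_rot: [3.141, -0.0, 1.355]
contact_force: [0.2, 0.2, -1.7]
grip_width: 51.7
```

```bash
python3 -c "
from h import *
st()"
```

```text
t 20.53 [440.   20.6 166.9] [179.97  -0.    77.63] F [ 0.2  0.2 -1.7] g 51.7
```

Request:
{"api": "servo_tool", "payload": {"angular": [[0, 0, 0], [0, 0, 0], [0, 0, 0], [0, 0, 0], [0, 0, 0], [0, 0, 0], [0, 0, 0], [0, 0, 0], [0, 0, 0], [0, 0, 0]], "slide": [[3, -35, 0], [5, -60, -15], [5.7, -71, -40], [5.7, -73.7, -65], [5.7, -73.7, -80], [5.7, -73.7, -86], [5.7, -73.7, -88], [5.7, -73.7, -88], [5.7, -73.7, -88], [5.7, -73.7, -88]], "grip": [-0.2, -0.2, -0.2, -0.2, -0.2, -0.2, -0.2, -0.2, -0.2, -0.2]}}

```text
time: 21.37
tool_pos: [446.9, -51.3, 79.6]
tcp_rot: [3.139, 0.0, 1.357]
contact_force: [0.5, -0.3, -2.2]
grip_width: 51.8
```

Request:
{"api": "servo_tool", "payload": {"angular": [[0, 0, 0], [0, 0, 0], [0, 0, 0], [0, 0, 0], [0, 0, 0]], "slide": [[0, 0.2, -5], [0, 0.2, -9], [0, 0.2, -10], [0, 0.2, -10], [0, 0.2, -10]], "grip": [-0.2, -0.2, -0.2, -0.2, -0.2]}}

```text
time: 21.78
tool_pos: [446.2, -51.1, 68.7]
tcp_rot: [3.141, -0.0, 1.356]
contact_force: [-0.6, 0.4, 1.2]
grip_width: 51.9
```

Request:
{"api": "servo_tool", "payload": {"angular": [[0, 0, 0], [0, 0, 0], [0, 0, 0], [0, 0, 0], [0, 0, 0]], "slide": [[0.4, 0, 0], [0.4, 0, 0], [0.4, 0, 0], [0.4, 0, 0], [0.4, 0, 0]], "grip": [0.2, 0.4, 0.4, 0.4, 0.4]}}

```text
time: 22.2
tool_pos: [446.6, -51.3, 68.5]
tcp_rot: [3.142, 0.0, 1.356]
contact_force: [0.5, -0.2, -0.4]
grip_width: 64.4
```

Request:
{"api": "servo_tool", "payload": {"angular": [[0, 0, 0], [0, 0, 0], [0, 0, 0], [0, 0, 0], [0, 0, 0], [0, 0, 0], [0, 0, 0], [0, 0, 0]], "slide": [[0, 0, 15], [0, 0, 50], [0, 0, 90], [0, 0, 130], [0, 0, 160], [0, 0, 170], [0, 0, 170], [0, 0, 170]], "grip": [0.5, 0.7, 1, 1, 1, 1, 1, 1]}}

```text
time: 22.87
tool_pos: [446.4, -51.2, 238.4]
tcp_rot: [3.141, 0.0, 1.356]
contact_force: [-0.1, 0.5, 0.3]
grip_width: 92.0
```

```bash
python3 meas.py w11 447 -52 86;python3 stand.py 86 t11;python3 -c "
from h import *
c=bot.capture('top');P,k=planefix(cloud(c))
for z in (14,80):
  for b in blocks(c,P,z): print(z,*b)"
```

```text
t 22.87 [446.4 -51.2 238.4] [179.97   0.    77.71] F [-0.1  0.5  0.3] g 92.0
px [322. 181.] n 2146 mean [446.1 -51.   85.8] rect [445.8 -51.8] [51.7 51.9] ang 77.6 rows 159 205
20
   [175. 214.] [594.1 336.3] [593.7 335.9] [51.9 52.4] 13.2 [ 70. 117. 150.]
   [205. 242.] [519.7 257.6] [519.7 257.8] [51.9 52.2] 10.5 [ 71. 119. 151.]
   [145. 322.] [321.5 406.8] [320.6 402.9] [26.9 67.3] 12.2 [104.5 112.  119. ]
126
   [257. 254.] [482.9 112.3] [483.2 112.6] [51.8 51.5] 77.4 [44. 56. 78.]
86.0
14 [317. 150.] [757.7 -34.2] [756.7 -31.4] [49.2 15. ] 82.0 [68. 72. 75.]
14 [427. 270.] [ 438.9 -309.8] [ 440.7 -309.8] [229.5  57.1] 2.1 [ 63.  91. 133.]
14 [145. 323.] [318.1 409.5] [319.3 406.4] [20.6 54.6] 23.8 [119.  129.5 135. ]
80 [462. 171.] [ 680.5 -393.2] [ 681.1 -393.4] [47.8 47.6] 25.4 [ 74. 154. 154.]
80 [437. 200.] [ 608.2 -326.5] [ 608.  -326.4] [47.4 47.7] 86.5 [129. 135. 141.]
```

Request:
{"api": "servo_tool", "payload": {"angular": [[0, 0, 3], [0, 0, 6], [0, 0, 9], [0, 0, 12], [0, 0, 16], [0, 0, 20], [0, 0, 23], [0, 0, 23], [0, 0, 23], [0, 0, 23]], "slide": [[6, 25, 0], [14, 60, 0], [23, 98, 0], [33, 138, 0], [42, 178, 0], [51, 217, -15], [60, 255, -45], [67, 285, -80], [72, 305, -105], [73, 310.5, -123]], "grip": [1, 1, 1, 1, 1, 1, 1, 1, 1, 1]}}

```text
time: 23.85
tool_pos: [518.0, 262.1, 110.8]
tcp_rot: [-3.137, -0.0, 1.76]
contact_force: [-1.4, -1.4, -0.9]
grip_width: 91.8
```

Request:
{"api": "servo_tool", "payload": {"angular": [[0, 0, 0], [0, 0, 0], [0, 0, 0], [0, 0, 0]], "slide": [[0, 0, 0], [0, 0, 0], [0, 0, 0], [0, 0, 0]], "grip": [1, 0.6, 0.6, 0.6]}}

```text
time: 24.18
tool_pos: [520.5, 258.5, 117.3]
tcp_rot: [3.139, -0.0, 1.757]
contact_force: [-0.5, 0.1, -0.4]
grip_width: 76.9
```

```bash
python3 meas.py w12 519 260 20 594 337 20
```

```text
t 24.18 [520.5 258.5 117.3] [ 1.7985e+02 -1.0000e-02  1.0064e+02] F [-0.5  0.1 -0.4] g 76.9
px [321. 194.] n 3038 mean [519.  261.1  19.9] rect [519.2 260.1] [52.1 52.3] ang 10.7 rows 167 222
px [423. 123.] n 3798 mean [592.5 339.4  19.8] rect [593.1 338.6] [52.3 52.2] ang 12.5 rows 92 156
```

Request:
{"api": "servo_tool", "payload": {"angular": [[0, 0, 0], [0, 0, 0], [0, 0, 0], [0, 0, 0], [0, 0, 0], [0, 0, 0], [0, 0, 0], [0, 0, 0], [0, 0, 0], [0, 0, 0]], "slide": [[-1.2, 1.3, -30], [-1.2, 1.3, -60], [-1.2, 1.3, -85], [-1.2, 1.3, -102], [-1.2, 1.3, -110], [-1.2, 1.3, -114], [-1.2, 1.3, -114], [-1.2, 1.3, -114], [-1.2, 1.3, -114], [-1.2, 1.3, -114]], "grip": [0.6, 0.5, 0.5, 0.4, 0.4, 0.3, 0.3, 0.3, -0.2, -0.2]}}

```text
time: 25.07
tool_pos: [519.2, 260.8, 2.9]
tcp_rot: [3.139, -0.0, 1.758]
contact_force: [-0.6, 0.4, 3.9]
grip_width: 51.9
```

Request:
{"api": "servo_tool", "payload": {"angular": [[0, 0, 0], [0, 0, 0], [0, 0, 0]], "slide": [[0, 0, 0], [0, 0, 0], [0, 0, 0]], "grip": [-0.2, -0.2, -0.2]}}

```text
time: 25.32
tool_pos: [519.2, 260.8, 2.9]
tcp_rot: [3.139, -0.0, 1.758]
contact_force: [-0.6, -1.0, 7.0]
grip_width: 51.7
```

Request:
{"api": "servo_tool", "payload": {"angular": [[0, 0, 0], [0, 0, 0], [0, 0, 0], [0, 0, -3], [0, 0, -7], [0, 0, -11], [0, 0, -15], [0, 0, -19], [0, 0, -23], [0, 0, -23]], "slide": [[0, 0, 25], [0, 0, 60], [0, 0, 100], [-2, -10, 135], [-9, -40, 160], [-18, -79, 170], [-27, -118, 170], [-36, -157, 170], [-45, -196, 170], [-54, -235, 170]], "grip": [-0.2, -0.2, -0.2, -0.2, -0.2, -0.2, -0.2, -0.2, -0.2, -0.2]}}

```text
time: 26.15
tool_pos: [463.4, 24.1, 171.9]
tcp_rot: [3.141, -0.0, 1.353]
contact_force: [0.4, -0.1, -0.7]
grip_width: 51.8
```

Request:
{"api": "servo_tool", "payload": {"angular": [[0, 0, 0], [0, 0, 0], [0, 0, 0], [0, 0, 0], [0, 0, 0], [0, 0, 0], [0, 0, 0], [0, 0, 0], [0, 0, 0], [0, 0, 0]], "slide": [[-8, -35, 0], [-14, -60, -10], [-17, -74, -30], [-17.9, -77, -50], [-17.9, -77, -64], [-17.9, -77, -70], [-17.9, -77, -72], [-17.9, -77, -72], [-17.9, -77, -72], [-17.9, -77, -72]], "grip": [-0.2, -0.2, -0.2, -0.2, -0.2, -0.2, -0.2, -0.2, -0.2, -0.2]}}

```text
time: 26.98
tool_pos: [447.1, -51.3, 100.4]
tcp_rot: [3.14, 0.0, 1.357]
contact_force: [0.7, 0.3, -0.5]
grip_width: 52.3
```

Request:
{"api": "servo_tool", "payload": {"angular": [[0, 0, 0], [0, 0, 0], [0, 0, 0], [0, 0, 0], [0, 0, 0]], "slide": [[0.3, 0.2, -5], [0.3, 0.2, -9], [0.3, 0.2, -10.5], [0.3, 0.2, -10.5], [0.3, 0.2, -10.5]], "grip": [-0.2, -0.2, -0.2, -0.2, -0.2]}}

```text
time: 27.4
tool_pos: [446.7, -51.2, 89.0]
tcp_rot: [-3.142, -0.0, 1.356]
contact_force: [-0.6, 0.4, -0.3]
grip_width: 51.9
```

Request:
{"api": "servo_tool", "payload": {"angular": [[0, 0, 0], [0, 0, 0], [0, 0, 0], [0, 0, 0], [0, 0, 0], [0, 0, 0]], "slide": [[0.2, 0, -0.3], [0.2, 0, -0.3], [0.2, 0, -0.3], [0.2, 0, -0.3], [0.2, 0, -0.3], [0.2, 0, -0.3]], "grip": [-0.2, 0.2, 0.4, 0.4, 0.4, 0.4]}}

```text
time: 27.9
tool_pos: [447.0, -51.3, 88.8]
tcp_rot: [3.141, 0.0, 1.356]
contact_force: [-0.9, -0.6, -1.0]
grip_width: 63.9
```

Request:
{"api": "servo_tool", "payload": {"angular": [[0, 0, 0], [0, 0, 0], [0, 0, 0], [0, 0, 0], [0, 0, 0], [0, 0, 0], [0, 0, 0], [0, 0, 0]], "slide": [[0, 0, 15], [0, 0, 50], [0, 0, 90], [0, 0, 130], [0, 0, 150], [0, 0, 155], [0, 0, 155], [0, 0, 155]], "grip": [0.5, 0.7, 1, 1, 1, 1, 1, 1]}}

```text
time: 28.57
tool_pos: [446.4, -51.1, 242.7]
tcp_rot: [-3.14, -0.0, 1.356]
contact_force: [-0.4, -0.7, -0.9]
grip_width: 91.8
```

```bash
python3 meas.py w13 447 -52 106;python3 stand.py 106 t13
```

```text
t 28.57 [446.4 -51.1 242.7] [-179.92   -0.     77.71] F [-0.4 -0.7 -0.9] g 91.8
px [323. 185.] n 2355 mean [446.6 -51.1 105.8] rect [446.5 -51.9] [52. 52.] ang 77.8 rows 162 210
20
   [175. 214.] [593.5 337.1] [593.9 336.6] [52.4 52.4] 12.8 [ 71. 117. 150.]
   [146. 322.] [322.  403.3] [317.7 401.2] [33.7 71.2] 1.1 [102. 111. 117.]
126
   [256. 254.] [482.9 112.6] [483.4 112.7] [52.2 51.4] 77.7 [44. 56. 78.]
106.0
```

View pics/w13.png

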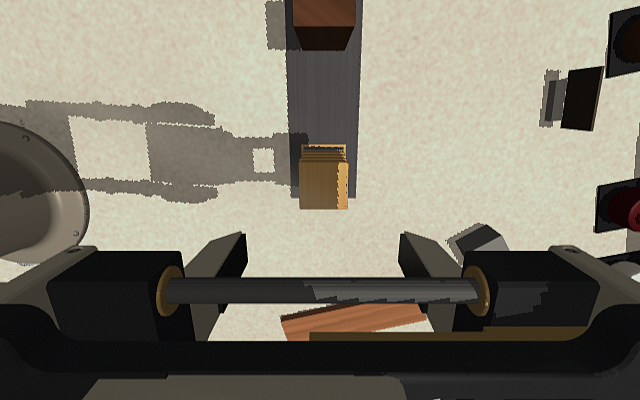

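Request:
{"api": "servo_tool", "payload": {"angular": [[0, 0, -6.5], [0, 0, -13], [0, 0, -19.5], [0, 0, -26], [0, 0, -32.5], [0, 0, -39], [0, 0, -45.5], [0, 0, -52], [0, 0, -58.5], [0, 0, -65]], "slide": [[9, 25, 0], [22, 60, 0], [36, 96, 0], [50, 132, 0], [64, 168, 0], [78, 204, 0], [92, 240, 0], [106, 276, -20], [118, 312, -45], [131, 347, -70]], "grip": [1, 1, 1, 1, 1, 1, 1, 1, 1, 1]}}

```text
time: 29.5
tool_pos: [574.3, 287.9, 178.2]
tcp_rot: [3.141, 0.002, 0.217]
contact_force: [0.8, 0.1, 0.4]
grip_width: 91.9
```

```bash
python3 -c "
from h import *
st()"
```

```text
t 29.5 [574.3 287.9 178.2] [1.7998e+02 1.0000e-01 1.2410e+01] F [0.8 0.1 0.4] g 91.9
```

Request:
{"api": "servo_tool", "payload": {"angular": [[0, 0, 0], [0, 0, 0], [0, 0, 0], [0, 0, 0], [0, 0, 0], [0, 0, 0]], "slide": [[8, 25, -20], [15, 42, -40], [17, 46, -55], [17, 46, -60], [17, 46, -60], [17, 46, -60]], "grip": [1, 1, 1, 0.6, 0.6, 0.6]}}

```text
time: 30.0
tool_pos: [591.4, 330.8, 120.9]
tcp_rot: [3.141, 0.001, 0.221]
contact_force: [0.2, 0.0, 0.3]
grip_width: 76.4
```

```bash
python3 meas.py w14 593 337 20 519 367 60
```

```text
t 30.0 [591.4 330.8 120.9] [1.7997e+02 3.0000e-02 1.2650e+01] F [0.2 0.  0.3] g 76.4
px [314. 191.] n 2989 mean [594.2 339.   19.8] rect [593.1 338.9] [52.4 52. ] ang 12.1 rows 164 219
px [275. 266.] n 847 mean [533.7 359.2  59.7] rect [531.4 358.4] [32.5 25.8] ang 87.7 rows 251 278
```

View pics/w14.png

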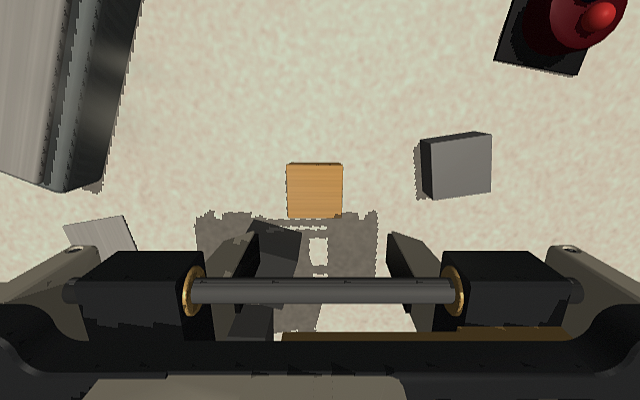

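Request:
{"api": "servo_tool", "payload": {"angular": [[0, 0, -0.4], [0, 0, -0.4], [0, 0, -0.4], [0, 0, -0.4], [0, 0, -0.4], [0, 0, -0.4], [0, 0, -0.4], [0, 0, -0.4], [0, 0, -0.4], [0, 0, -0.4]], "slide": [[1, 7, -25], [1.2, 7.5, -55], [1.2, 7.5, -85], [1.2, 7.5, -105], [1.2, 7.5, -114], [1.2, 7.5, -117], [1.2, 7.5, -117], [1.2, 7.5, -117], [1.2, 7.5, -117], [1.2, 7.5, -117]], "grip": [0.6, 0.6, 0.5, 0.4, 0.4, 0.3, 0.3, 0.3, 0.3, 0.3]}}

```text
time: 30.88
tool_pos: [593.5, 339.9, 5.4]
tcp_rot: [-3.141, -0.003, 0.215]
contact_force: [0.1, -0.2, 0.5]
grip_width: 59.6
```

Request:
{"api": "servo_tool", "payload": {"angular": [[0, 0, 0], [0, 0, 0], [0, 0, 0], [0, 0, 0], [0, 0, 0], [0, 0, 0]], "slide": [[0, -1, -3], [0, -1, -3], [0, -1, -3], [0, -1, -3], [0, -1, -3], [0, -1, -3]], "grip": [0.3, -0.2, -0.2, -0.2, -0.2, -0.2]}}

```text
time: 31.38
tool_pos: [592.5, 338.5, 0.6]
tcp_rot: [3.141, 0.0, 0.215]
contact_force: [-0.8, -0.2, 1.4]
grip_width: 51.4
```

Request:
{"api": "servo_tool", "payload": {"angular": [[0, 0, 0], [0, 0, 6], [0, 0, 13], [0, 0, 20], [0, 0, 26], [0, 0, 33], [0, 0, 40], [0, 0, 46], [0, 0, 53], [0, 0, 60]], "slide": [[0, 0, 25], [0, 0, 60], [0, 0, 100], [-4, -10, 135], [-13, -35, 165], [-26, -70, 175], [-40, -106, 175], [-54, -142, 175], [-68, -178, 175], [-82, -214, 175]], "grip": [-0.2, -0.2, -0.2, -0.2, -0.2, -0.2, -0.2, -0.2, -0.2, -0.2]}}

```text
time: 32.22
tool_pos: [509.8, 123.7, 175.7]
tcp_rot: [3.141, -0.0, 1.267]
contact_force: [0.9, -1.1, -1.4]
grip_width: 51.3
```

```bash
python3 -c "
from h import *
st()"
```

```text
t 32.22 [509.8 123.7 175.7] [179.97  -0.    72.57] F [ 0.9 -1.1 -1.4] g 51.3
```

Request:
{"api": "servo_tool", "payload": {"angular": [[0, 0, 5.3], [0, 0, 5.3], [0, 0, 5.3], [0, 0, 5.3], [0, 0, 5.3], [0, 0, 5.3], [0, 0, 5.3], [0, 0, 5.3], [0, 0, 5.3], [0, 0, 5.3]], "slide": [[-14, -38, 0], [-27, -75, 0], [-40, -112, 0], [-53, -147, -5], [-61, -170, -20], [-63.7, -176.8, -40], [-63.7, -176.8, -53], [-63.7, -176.8, -56], [-63.7, -176.8, -56], [-63.7, -176.8, -56]], "grip": [-0.2, -0.2, -0.2, -0.2, -0.2, -0.2, -0.2, -0.2, -0.2, -0.2]}}

```text
time: 33.05
tool_pos: [447.6, -51.5, 120.2]
tcp_rot: [3.141, 0.0, 1.353]
contact_force: [-0.3, 0.4, -0.3]
grip_width: 51.6
```

Request:
{"api": "servo_tool", "payload": {"angular": [[0, 0, 0], [0, 0, 0]], "slide": [[0, 0, 0], [0, 0, 0]], "grip": [-0.2, -0.2]}}

```text
time: 33.22
tool_pos: [447.8, -51.5, 120.5]
tcp_rot: [3.14, 0.0, 1.354]
contact_force: [0.0, -0.5, -1.2]
grip_width: 51.8
```

Request:
{"api": "servo_tool", "payload": {"angular": [[0, 0, 0.2], [0, 0, 0.2], [0, 0, 0.2], [0, 0, 0.2], [0, 0, 0.2], [0, 0, 0.2]], "slide": [[-0.6, -0.6, -6], [-0.6, -0.6, -10], [-0.6, -0.6, -12.5], [-0.6, -0.6, -13], [-0.6, -0.6, -13], [-0.6, -0.6, -13]], "grip": [-0.2, -0.2, -0.2, -0.2, -0.2, -0.2]}}

```text
time: 33.72
tool_pos: [446.4, -52.2, 106.6]
tcp_rot: [-3.141, -0.0, 1.356]
contact_force: [-0.2, 0.7, 1.7]
grip_width: 51.9
```

Request:
{"api": "servo_tool", "payload": {"angular": [[0, 0, 0], [0, 0, 0], [0, 0, 0], [0, 0, 0], [0, 0, 0]], "slide": [[0.3, 0, 0], [0.3, 0, 0], [0.3, 0, 0], [0.3, 0, 0], [0.3, 0, 0]], "grip": [0.2, 0.4, 0.4, 0.4, 0.4]}}

```text
time: 34.13
tool_pos: [446.9, -52.4, 106.7]
tcp_rot: [3.141, 0.0, 1.356]
contact_force: [-0.7, 0.6, 0.5]
grip_width: 64.0
```

Request:
{"api": "servo_tool", "payload": {"angular": [[0, 0, 0], [0, 0, 0], [0, 0, 0], [0, 0, 0], [0, 0, 0], [0, 0, 0], [0, 0, 0], [0, 0, 0]], "slide": [[0, 0, 15], [0, 0, 50], [0, 0, 90], [0, 0, 130], [0, 0, 160], [0, 0, 175], [0, 0, 175], [0, 0, 175]], "grip": [0.5, 0.7, 1, 1, 1, 1, 1, 1]}}

```text
time: 34.8
tool_pos: [446.9, -52.4, 281.9]
tcp_rot: [3.14, 0.0, 1.356]
contact_force: [0.3, 0.1, -1.2]
grip_width: 91.7
```

```bash
python3 meas.py w15 447 -52 126 483 114 126;python3 stand.py 14 t15
```

```text
t 34.8 [446.9 -52.4 281.9] [1.7991e+02 1.0000e-02 7.7700e+01] F [ 0.3  0.1 -1.2] g 91.7
px [322. 179.] n 2139 mean [446.5 -50.6 125.9] rect [446.3 -51.6] [52.3 52. ] ang 77.8 rows 157 203
px [322.  18.] n 1978 mean [480.5 103.3 125.8] rect [480.4 103.2] [29.9 52. ] ang 77.8 rows 0 37
20
   [141. 323.] [320.4 417.4] [322.6 414.1] [16.5 52.2] 36.6 [107. 116. 122.]
126
   [257. 254.] [483.5 112.2] [483.3 112.6] [52.3 51.4] 77.6 [44. 56. 77.]
14.0
   [316. 150.] [757.6 -32.4] [756.7 -32.1] [45.4 14.2] 82.9 [68.5 73.5 76.5]
   [427. 270.] [ 438.6 -309.6] [ 440.7 -309.9] [230.   57.3] 2.1 [ 63.  91. 133.]
```

View pics/w15.png

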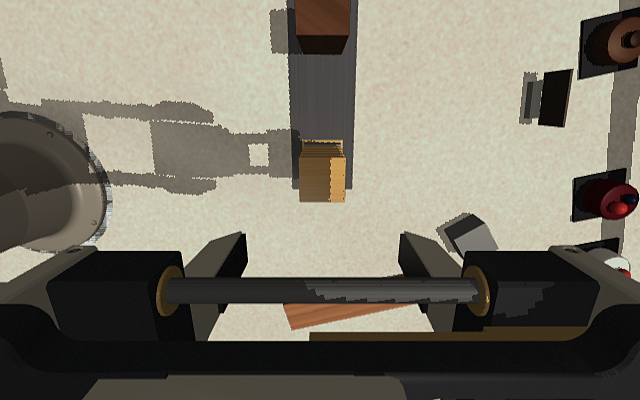

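View pics/t15.png

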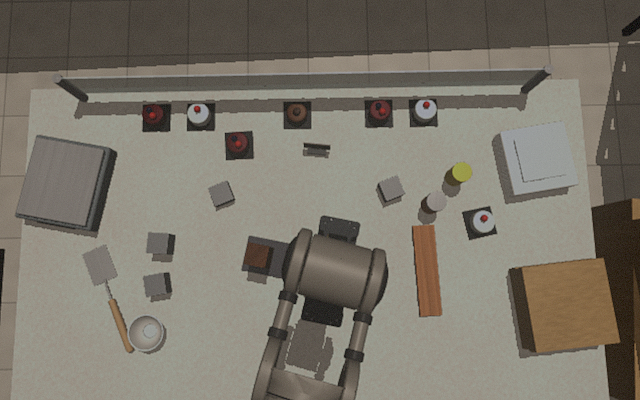

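Request:
{"api": "servo_tool", "payload": {"angular": [[0, 0, -7], [0, 0, -14], [0, 0, -21], [0, 0, -28], [0, 0, -35], [0, 0, -42], [0, 0, -49], [0, 0, -56], [0, 0, -63], [0, 0, -70]], "slide": [[0, -25, 5], [-1, -52, 15], [-2, -80, 20], [-3, -108, 20], [-3, -136, 20], [-4, -164, 20], [-5, -192, 20], [-6, -220, 20], [-6.6, -245, 20], [-6.6, -256, 20]], "grip": [1, 1, 1, 1, 1, 1, 1, 1, 1, 1]}}

```text
time: 35.73
tool_pos: [439.3, -310.9, 299.2]
tcp_rot: [-3.139, 0.003, 0.126]
contact_force: [-0.1, 0.1, 0.2]
grip_width: 91.7
```

Request:
{"api": "servo_tool", "payload": {"angular": [[0, 0, -5.6], [0, 0, -5.6], [0, 0, -5.6], [0, 0, -5.6]], "slide": [[0, 0, 0], [0, 0, 0], [0, 0, 0], [0, 0, 0]], "grip": [1, 1, 1, 1]}}

```text
time: 36.07
tool_pos: [440.1, -307.8, 300.8]
tcp_rot: [-3.14, 0.001, 0.04]
contact_force: [0.8, -0.6, 0.6]
grip_width: 91.7
```

```bash
sed -i 's/R=60/R=float(160)/' meas.py; python3 meas.py w16 440 -309 14; python3 stand.py 14 t16
```

```text
t 36.07 [ 440.1 -307.8  300.8] [-1.7993e+02  7.0000e-02  2.2900e+00] F [ 0.8 -0.6  0.6] g 91.7
px [323. 151.] n 5423 mean [ 449.3 -307.9   13.9] rect [ 440.  -308.2] [229.3  56. ] ang 2.3 rows 79 228
20
   [144. 321.] [323.6 408. ] [321.8 402.2] [27.4 63.8] 14.4 [104. 111. 118.]
126
   [257. 254.] [483.7 111.8] [483.3 112.6] [52.6 51.4] 77.8 [46. 58. 79.]
   [327. 269.] [446.  -52.6] [446.5 -53.2] [51.6 51.7] 77.5 [ 75. 126. 153.]
14.0
   [425. 265.] [ 451.8 -304. ] [ 440.8 -309.6] [229.7  56.9] 2.2 [ 62.  90. 133.]
   [148. 324.] [316.9 400.8] [316.1 399.3] [60.2 30.1] 88.9 [121. 131. 137.]
```

View pics/w16.png

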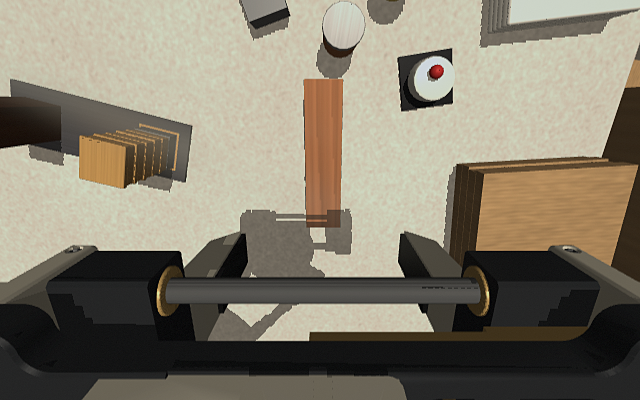

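Request:
{"api": "servo_tool", "payload": {"angular": [[0, 0, 0], [0, 0, 0], [0, 0, 0], [0, 0, 0], [0, 0, 0], [0, 0, 0], [0, 0, 0], [0, 0, 0], [0, 0, 0], [0, 0, 0]], "slide": [[0, -0.3, -25], [0, -0.3, -60], [0, -0.3, -97], [0, -0.3, -135], [0, -0.3, -173], [0, -0.3, -210], [0, -0.3, -245], [0, -0.3, -270], [0, -0.3, -285], [0, -0.3, -290]], "grip": [1, 1, 1, 1, 1, 1, 1, 0.8, 0.6, 0.5]}}

```text
time: 37.0
tool_pos: [439.1, -307.1, 9.0]
tcp_rot: [-3.138, 0.003, 0.039]
contact_force: [-0.9, 0.4, -0.1]
grip_width: 76.1
```

Request:
{"api": "servo_tool", "payload": {"angular": [[0, 0, 0], [0, 0, 0], [0, 0, 0]], "slide": [[0, 0, -5], [0, 0, -5], [0, 0, -5]], "grip": [0.5, 0.5, 0.5]}}

```text
time: 37.25
tool_pos: [440.9, -309.0, 7.7]
tcp_rot: [3.14, -0.001, 0.037]
contact_force: [-0.0, -0.8, 0.6]
grip_width: 69.2
```

Request:
{"api": "servo_tool", "payload": {"angular": [[0, 0, 0], [0, 0, 0], [0, 0, 0], [0, 0, 0], [0, 0, 0], [0, 0, 0], [0, 0, 0]], "slide": [[-0.7, 0.6, -4.5], [-0.7, 0.6, -4.5], [-0.7, 0.6, -4.5], [-0.7, 0.6, -4.5], [-0.7, 0.6, -4.5], [-0.7, 0.6, -4.5], [-0.7, 0.6, -4.5]], "grip": [0.5, 0.5, -0.2, -0.2, -0.2, -0.2, -0.2]}}

```text
time: 37.83
tool_pos: [439.7, -308.2, 2.5]
tcp_rot: [3.141, -0.0, 0.037]
contact_force: [-0.7, 0.3, 3.9]
grip_width: 55.8
```

Request:
{"api": "servo_tool", "payload": {"angular": [[0, 0, 0], [0, 0, 0], [0, 0, 0], [0, 0, 0], [0, 0, 0], [0, 0, 0], [0, 0, 5], [0, 0, 11], [0, 0, 18], [0, 0, 25]], "slide": [[0, 0, 15], [0, 0, 45], [0, 0, 80], [0, 0, 115], [0, 0, 150], [0, 0, 180], [0, 10, 195], [2, 30, 200], [4, 55, 200], [6, 80, 200]], "grip": [-0.2, -0.2, -0.2, -0.2, -0.2, -0.2, -0.2, -0.2, -0.2, -0.2]}}

```text
time: 38.67
tool_pos: [445.3, -227.4, 202.3]
tcp_rot: [3.141, -0.0, 0.478]
contact_force: [0.7, 0.6, -1.3]
grip_width: 55.4
```

Request:
{"api": "servo_tool", "payload": {"angular": [[0, 0, 6], [0, 0, 12], [0, 0, 18], [0, 0, 24], [0, 0, 30], [0, 0, 36], [0, 0, 42], [0, 0, 47], [0, 0, 50], [0, 0, 50.5]], "slide": [[2, 30, 0], [4, 60, 0], [6, 90, 0], [8, 120, 0], [10, 150, 0], [12, 180, 0], [14, 210, 0], [16, 235, 0], [18, 254, 0], [19, 259, 0]], "grip": [-0.2, -0.2, -0.2, -0.2, -0.2, -0.2, -0.2, -0.2, -0.2, -0.2]}}

```text
time: 39.5
tool_pos: [464.1, 33.5, 201.9]
tcp_rot: [-3.141, -0.001, 1.359]
contact_force: [-0.4, 0.1, -1.7]
grip_width: 55.8
```

Request:
{"api": "servo_tool", "payload": {"angular": [[0, 0, 0], [0, 0, 0], [0, 0, 0], [0, 0, 0], [0, 0, 0]], "slide": [[0, 0, 0], [0, 0, -10], [0, 0, -20], [0, 0, -20], [0, 0, -20]], "grip": [-0.2, -0.2, -0.2, -0.2, -0.2]}}

```text
time: 39.92
tool_pos: [464.2, 30.0, 181.8]
tcp_rot: [-3.14, 0.0, 1.352]
contact_force: [-0.2, 0.2, -1.5]
grip_width: 55.6
```

```bash
python3 pt.py w17; python3 stand.py 126 t17; python3 - <<'E'
from h import *
c=wcap(); P=cloud(c)
b=(P[...,2]>150)&(P[...,2]<215)&(np.mgrid[:400,:640][0]<235)
hsv=cv2.cvtColor(c["img"],cv2.COLOR_BGR2HSV); b&=hsv[...,1]>90
q=P[b]; print(q.mean(0),rect(q)); A=np.c_[q[:,:2]-q[:,:2].mean(0),np.ones(len(q))]; print(np.linalg.lstsq(A,q[:,2],rcond=None)[0])
E
```

```text
t 39.92 [464.2  30.  181.8] [-1.7992e+02  3.0000e-02  7.7480e+01] F [-0.2  0.2 -1.5] g 55.6
20
126
126.0
[479.6282146   98.79060559 193.83051532] ((478.54571533203125, 93.5853042602539), (102.29126739501953, 56.26740264892578), 77.7090835571289)
[-2.26483889e-04 -1.53600965e-03  1.93830515e+02]
```

View pics/w17.png

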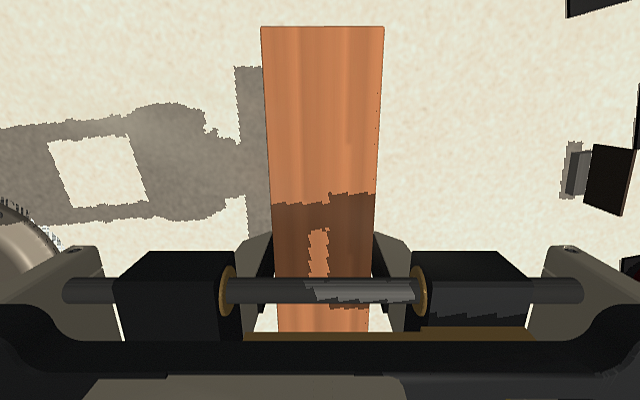

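Request:
{"api": "servo_tool", "payload": {"angular": [[0, 0, 0.2], [0, 0, 0.2], [0, 0, 0.2], [0, 0, 0.2], [0, 0, 0.2], [0, 0, 0.2], [0, 0, 0.2], [0, 0, 0.2]], "slide": [[0.5, 0.8, -10], [0.5, 0.8, -22], [0.5, 0.8, -34], [0.5, 0.8, -42], [0.5, 0.8, -47], [0.5, 0.8, -49], [0.5, 0.8, -49], [0.5, 0.8, -49]], "grip": [-0.2, -0.2, -0.2, -0.2, -0.2, -0.2, -0.2, -0.2]}}

```text
time: 40.73
tool_pos: [465.4, 31.7, 133.6]
tcp_rot: [3.141, -0.0, 1.358]
contact_force: [-0.3, -0.3, -1.9]
grip_width: 55.3
```

Request:
{"api": "servo_tool", "payload": {"angular": [[0, 0, -0.1], [0, 0, -0.1], [0, 0, -0.1], [0, 0, -0.1], [0, 0, -0.1], [0, 0, -0.1]], "slide": [[-0.6, -0.8, -2], [-0.6, -0.8, -3.5], [-0.6, -0.8, -4.5], [-0.6, -0.8, -4.5], [-0.6, -0.8, -4.5], [-0.6, -0.8, -4.5]], "grip": [-0.2, -0.2, -0.2, -0.2, -0.2, -0.2]}}

```text
time: 41.23
tool_pos: [464.5, 31.0, 128.7]
tcp_rot: [3.141, 0.0, 1.356]
contact_force: [-0.1, -1.1, -2.1]
grip_width: 55.7
```

Not quite in contact; down a touch, then release.

Request:
{"api": "servo_tool", "payload": {"angular": [[0, 0, 0], [0, 0, 0], [0, 0, 0]], "slide": [[0.2, 0, -0.6], [0.2, 0, -0.6], [0.2, 0, -0.6]], "grip": [-0.2, -0.2, -0.2]}}

```text
time: 41.48
tool_pos: [464.6, 31.0, 128.5]
tcp_rot: [3.141, 0.0, 1.356]
contact_force: [-1.9, 0.3, 4.1]
grip_width: 55.7
```

Request:
{"api": "servo_tool", "payload": {"angular": [[0, 0, 0], [0, 0, 0], [0, 0, 0], [0, 0, 0], [0, 0, 0]], "slide": [[0, 0, 0], [0, 0, 0], [0, 0, 0], [0, 0, 0], [0, 0, 0]], "grip": [0.1, 0.3, 0.5, 0.5, 0.5]}}

```text
time: 41.9
tool_pos: [464.7, 31.0, 127.9]
tcp_rot: [3.141, -0.0, 1.356]
contact_force: [-0.4, -0.2, 0.2]
grip_width: 68.4
```

Request:
{"api": "servo_tool", "payload": {"angular": [[0, 0, 0], [0, 0, 0], [0, 0, 0], [0, 0, 0], [0, 0, 0], [0, 0, 0], [0, 0, 0], [0, 0, 0], [0, 0, 0], [0, 0, 0]], "slide": [[0, 0, 15], [0, 0, 45], [0, 0, 80], [0, -20, 115], [-5, -50, 150], [-12, -80, 180], [-17, -100, 200], [-17, -105, 220], [-17, -105, 230], [-17, -105, 230]], "grip": [0.6, 0.8, 1, 1, 1, 1, 1, 1, 1, 1]}}

```text
time: 42.73
tool_pos: [448.4, -75.0, 360.4]
tcp_rot: [3.137, 0.001, 1.355]
contact_force: [-0.5, 0.2, 0.7]
grip_width: 91.9
```

```bash
python3 meas.py w18 465 31 140; python3 stand.py 140 t18; python3 stand.py 80 t18b | tail -3
```

```text
t 42.73 [448.4 -75.  360.4] [1.7972e+02 3.0000e-02 7.7620e+01] F [-0.5  0.2  0.7] g 91.9
px [316.  84.] n 7962 mean [463.2  25.5 139.9] rect [461.4  17.3] [199.4  56.1] ang 77.8 rows 0 174
20
   [155. 321.] [323.6 381.2] [321.9 380.2] [48.4 13. ] 50.4 [ 99.5 107.  112.5]
126
140.0
   [270. 257.] [475.9  80.4] [475.9  79.5] [128.1  55.7] 77.8 [ 62.  90. 132.]
80.0
   [462. 171.] [ 679.9 -393.3] [ 680.  -393.2] [47.2 46.9] 32.3 [ 75. 155. 154.]
   [437. 200.] [ 608.5 -326.9] [ 607.9 -326.5] [47.4 48. ] 88.0 [130. 137. 143.]
```

View pics/w18.png

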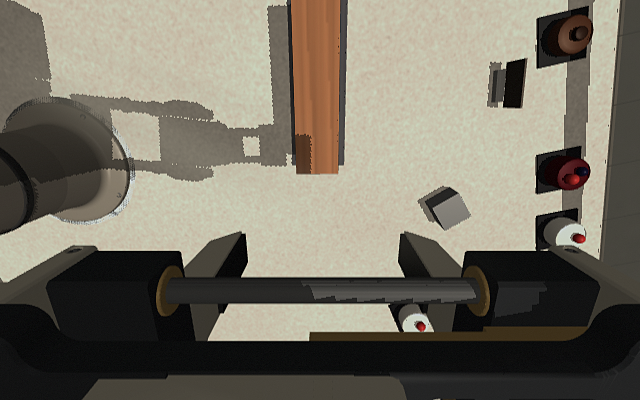

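Request:
{"api": "servo_tool", "payload": {"angular": [[0, 0, 2], [0, 0, 4], [0, 0, 7], [0, 0, 10], [0, 0, 13], [0, 0, 16], [0, 0, 20], [0, 0, 20], [0, 0, 20], [0, 0, 20]], "slide": [[12, -20, -10], [30, -47, -30], [50, -78, -52], [70, -110, -75], [90, -142, -100], [110, -173, -125], [130, -204, -150], [147, -232, -172], [158, -248, -185], [159, -250, -190]], "grip": [1, 1, 1, 1, 1, 1, 1, 1, 1, 1]}}

```text
time: 43.72
tool_pos: [606.1, -326.3, 160.1]
tcp_rot: [-3.135, -0.005, 1.703]
contact_force: [-1.1, 1.1, -0.9]
grip_width: 91.6
```

Request:
{"api": "servo_tool", "payload": {"angular": [[0, 0, 0], [0, 0, 0], [0, 0, 0], [0, 0, 0]], "slide": [[0, 0, 0], [0, 0, 0], [0, 0, 0], [0, 0, 0]], "grip": [1, 1, 1, 1]}}

```text
time: 44.05
tool_pos: [607.0, -323.0, 170.0]
tcp_rot: [3.14, 0.001, 1.707]
contact_force: [-0.1, 0.0, -0.0]
grip_width: 92.1
```

```bash
python3 meas.py w19 607 -325 80 ; python3 stand.py 140 t19
```

```text
t 44.05 [ 607. -323.  170.] [1.7989e+02 8.0000e-02 9.7780e+01] F [-0.1  0.  -0. ] g 92.1
px [324. 201.] n 2254 mean [ 608.2 -324.    79.9] rect [ 608.2 -324.9] [49.4 48.8] ang 75.3 rows 175 228
px [383. 266.] n 829 mean [ 674.2 -382.7   79.8] rect [ 675.  -381.3] [41.2 27.6] ang 7.3 rows 252 278
20
   [141. 322.] [321.3 415.9] [321.2 416.1] [15.7 56.8] 36.7 [111. 121. 128.]
126
140.0
   [291. 261.] [465.6  30.7] [465.2  30. ] [230.   55.6] 77.8 [ 67.  96. 140.]
```

View pics/w19.png

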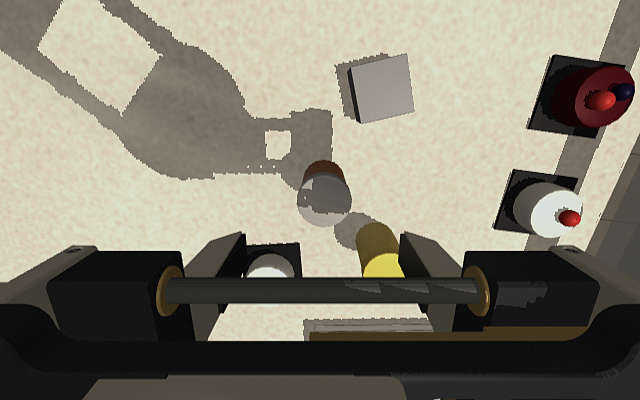

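Request:
{"api": "servo_tool", "payload": {"angular": [[0, 0, 0], [0, 0, 0], [0, 0, 0], [0, 0, 0], [0, 0, 0], [0, 0, 0], [0, 0, 0], [0, 0, 0], [0, 0, 0]], "slide": [[1, -1.6, -20], [1, -1.6, -45], [1, -1.6, -75], [1, -1.6, -105], [1, -1.6, -128], [1, -1.6, -140], [1, -1.6, -145], [1, -1.6, -145], [1, -1.6, -145]], "grip": [1, 1, 1, 1, 1, 1, 1, 1, 1]}}

```text
time: 44.9
tool_pos: [608.5, -326.1, 24.8]
tcp_rot: [3.14, 0.002, 1.705]
contact_force: [-0.2, -0.1, 1.0]
grip_width: 91.7
```

Request:
{"api": "servo_tool", "payload": {"angular": [[0, 0, 0], [0, 0, 0], [0, 0, 0], [0, 0, 0], [0, 0, 0], [0, 0, 0], [0, 0, 0]], "slide": [[0, 0, 0], [0, 0, 0], [0, 0, 0], [0, 0, 0], [0, 0, 0], [0, 0, 0], [0, 0, 0]], "grip": [0.6, 0.2, -0.2, -0.2, -0.2, -0.2, -0.2]}}

```text
time: 45.48
tool_pos: [607.8, -325.6, 23.1]
tcp_rot: [3.141, 0.0, 1.705]
contact_force: [1.8, -0.6, 1.0]
grip_width: 49.8
```

Request:
{"api": "servo_tool", "payload": {"angular": [[0, 0, 0], [0, 0, 0], [0, 0, 0]], "slide": [[0, 0, 0], [0, 0, 0], [0, 0, 0]], "grip": [-0.3, -0.3, -0.3]}}

```text
time: 45.73
tool_pos: [607.7, -325.6, 23.0]
tcp_rot: [3.141, -0.0, 1.705]
contact_force: [0.6, -0.6, -0.4]
grip_width: 48.1
```

Request:
{"api": "servo_tool", "payload": {"angular": [[0, 0, 0], [0, 0, 0], [0, 0, 0], [0, 0, 0], [0, 0, -3], [0, 0, -6], [0, 0, -10], [0, 0, -14], [0, 0, -18], [0, 0, -20]], "slide": [[0, 0, 12], [0, 0, 40], [0, 0, 75], [-2, 5, 110], [-8, 20, 140], [-19, 47, 165], [-31, 77, 180], [-44, 109, 190], [-57, 142, 195], [-70, 175, 195]], "grip": [-0.3, -0.3, -0.3, -0.3, -0.3, -0.3, -0.3, -0.3, -0.3, -0.3]}}

```text
time: 46.57
tool_pos: [537.2, -149.6, 220.4]
tcp_rot: [3.138, 0.001, 1.352]
contact_force: [1.9, 0.1, -1.6]
grip_width: 48.1
```

Request:
{"api": "servo_tool", "payload": {"angular": [[0, 0, 0], [0, 0, 0], [0, 0, 0], [0, 0, 0], [0, 0, 0], [0, 0, 0], [0, 0, 0], [0, 0, 0], [0, 0, 0], [0, 0, 0]], "slide": [[-13, 33, 0], [-26, 66, 0], [-39, 98, 0], [-52, 130, 0], [-63, 158, 0], [-70, 174, 0], [-73, 181, 0], [-73, 181, -5], [-73, 181, -15], [-73, 181, -25]], "grip": [-0.3, -0.3, -0.3, -0.3, -0.3, -0.3, -0.3, -0.3, -0.3, -0.3]}}

```text
time: 47.4
tool_pos: [465.4, 29.3, 193.1]
tcp_rot: [3.14, 0.0, 1.356]
contact_force: [-1.1, -1.1, -1.8]
grip_width: 48.2
```

Request:
{"api": "servo_tool", "payload": {"angular": [[0, 0, 0], [0, 0, 0], [0, 0, 0], [0, 0, 0], [0, 0, 0]], "slide": [[0, 0, -7], [0, 0, -15], [0, 0, -15], [0, 0, -15], [0, 0, -15]], "grip": [-0.3, -0.3, -0.3, -0.3, -0.3]}}

```text
time: 47.82
tool_pos: [465.0, 30.0, 178.3]
tcp_rot: [3.141, -0.0, 1.356]
contact_force: [-0.2, -0.4, -1.8]
grip_width: 48.2
```

```bash
python3 pt.py w20
```

```text
t 47.82 [465.   30.  178.3] [179.97  -0.    77.68] F [-0.2 -0.4 -1.8] g 48.2
```

View pics/w20.png

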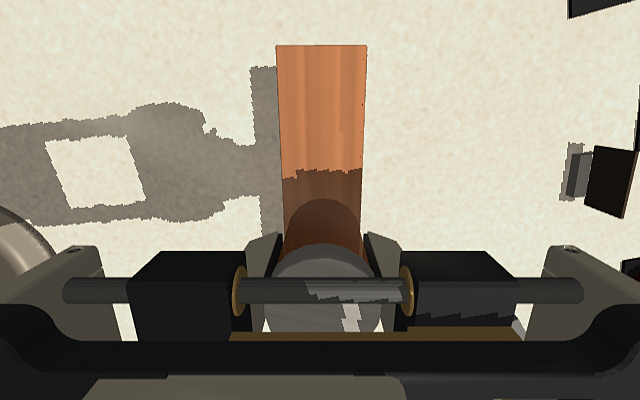

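Jar (322,290) is held over the board's middle; 15 mm to go. Lower gently.

Request:
{"api": "servo_tool", "payload": {"angular": [[0, 0, 0], [0, 0, 0], [0, 0, 0], [0, 0, 0], [0, 0, 0], [0, 0, 0]], "slide": [[-0.3, 0.6, -5], [-0.3, 0.6, -9], [-0.3, 0.6, -12], [-0.3, 0.6, -13.5], [-0.3, 0.6, -13.5], [-0.3, 0.6, -13.5]], "grip": [-0.3, -0.3, -0.3, -0.3, -0.3, -0.3]}}

```text
time: 48.37
tool_pos: [464.3, 31.0, 164.5]
tcp_rot: [-3.142, 0.0, 1.356]
contact_force: [0.4, -0.8, -1.8]
grip_width: 48.4
```

Request:
{"api": "servo_tool", "payload": {"angular": [[0, 0, 0], [0, 0, 0], [0, 0, 0]], "slide": [[0.2, -0.3, -1.2], [0.2, -0.3, -1.3], [0.2, -0.3, -1.3]], "grip": [-0.3, -0.3, -0.3]}}

```text
time: 48.62
tool_pos: [464.6, 30.6, 163.3]
tcp_rot: [3.141, 0.0, 1.356]
contact_force: [0.6, -0.1, -1.6]
grip_width: 48.1
```

Request:
{"api": "servo_tool", "payload": {"angular": [[0, 0, 0], [0, 0, 0], [0, 0, 0]], "slide": [[0, 0, -0.5], [0, 0, -0.5], [0, 0, -0.5]], "grip": [-0.3, -0.3, -0.3]}}

```text
time: 48.87
tool_pos: [464.7, 30.6, 162.9]
tcp_rot: [3.141, -0.0, 1.356]
contact_force: [-0.1, 0.2, -1.5]
grip_width: 48.3
```

Request:
{"api": "servo_tool", "payload": {"angular": [[0, 0, 0], [0, 0, 0], [0, 0, 0]], "slide": [[0, 0, -0.5], [0, 0, -0.5], [0, 0, -0.5]], "grip": [-0.3, -0.3, -0.3]}}

```text
time: 49.12
tool_pos: [464.8, 30.7, 162.7]
tcp_rot: [3.141, -0.0, 1.356]
contact_force: [-0.1, 0.4, 4.9]
grip_width: 47.8
```

Contact. Release and rise.

Request:
{"api": "servo_tool", "payload": {"angular": [[0, 0, 0], [0, 0, 0], [0, 0, 0], [0, 0, 0], [0, 0, 0], [0, 0, 0]], "slide": [[0, 0, 0.3], [0, 0, 0.3], [0, 0, 0.3], [0, 0, 0.3], [0, 0, 0.3], [0, 0, 0.3]], "grip": [0, 0.2, 0.5, 0.8, 1, 1]}}

```text
time: 49.62
tool_pos: [464.5, 30.7, 162.4]
tcp_rot: [-3.141, 0.0, 1.356]
contact_force: [-0.8, -0.3, 0.9]
grip_width: 76.6
```

Request:
{"api": "servo_tool", "payload": {"angular": [[0, 0, 0], [0, 0, 0], [0, 0, 0], [0, 0, 0], [0, 0, 0], [0, 0, 0], [0, 0, 0], [0, 0, 0], [0, 0, 0], [0, 0, 0]], "slide": [[0, 0, 10], [0, 0, 30], [0, 0, 60], [0, 0, 95], [-2, -10, 130], [-9, -40, 160], [-16, -75, 180], [-24, -110, 195], [-30, -140, 200], [-30, -140, 200]], "grip": [1, 1, 1, 1, 1, 1, 1, 1, 1, 1]}}

```text
time: 50.45
tool_pos: [434.1, -113.8, 363.9]
tcp_rot: [3.139, 0.003, 1.351]
contact_force: [-0.9, 0.0, -0.5]
grip_width: 91.8
```

Request:
{"api": "servo_tool", "payload": {"angular": [[0, 0, 0], [0, 0, 0], [0, 0, 0], [0, 0, 0], [0, 0, 0], [0, 0, 0], [0, 0, 0], [0, 0, 0]], "slide": [[-5, -35, 0], [-10, -70, 0], [-20, -105, 0], [-30, -140, 0], [-40, -170, 0], [-45, -190, 0], [-45, -190, 0], [-45, -190, 0]], "grip": [1, 1, 1, 1, 1, 1, 1, 1]}}

```text
time: 51.12
tool_pos: [389.4, -299.5, 361.8]
tcp_rot: [-3.141, -0.001, 1.354]
contact_force: [0.3, 1.1, 0.6]
grip_width: 91.6
```

```bash
python3 stand.py 140 t21; python3 - <<'E'
from h import *
c=bot.capture("top");P,k=planefix(cloud(c))
for z in(30,40,50,60,220):
    for b in blocks(c,P,z): print(z,*b)
s=bot.capture("scene"); cv2.imwrite("pics/s21.png",cv2.resize(s["img"][100:290,130:520],(780,380)))
st()
E
```

```text
20
   [141. 322.] [321.2 417.4] [321.5 415. ] [16.9 48.8] 43.0 [102. 111. 117.]
126
140.0
   [262. 256.] [479.6  97.5] [477.8  88.2] [110.4  55.7] 77.8 [ 62.  89. 130.]
   [319. 267.] [450.9 -34. ] [453.2 -25.1] [117.2  55.6] 77.7 [ 62.  90. 131.]
30 [221. 193.] [645.7 216.6] [645.8 216.5] [52.7 52.3] 21.2 [103. 108. 112.]
40 [236. 146.] [765.9 176. ] [766.2 176.1] [47.4 27.1] 88.8 [44. 46. 75.]
40 [392. 187.] [ 650.  -223.6] [ 649.8 -223.4] [51.5 52. ] 20.9 [112.5 118.  122. ]
40 [484. 221.] [ 559.5 -454.2] [ 558.4 -455. ] [53.4 51.4] 15.5 [152. 155. 152.]
40 [143. 320.] [328.7 403.9] [325.  401.2] [36.7 84.9] 9.0 [144. 148. 147.]
50 [155. 284.] [416.4 374.1] [417.1 374. ] [51.7 53.4] 9.7 [ 94.  98. 102.]
60 [158. 243.] [517.9 365.6] [518.9 366.6] [53.7 51.8] 85.9 [ 96. 100. 104.]
220 [290. 261.] [465.2  29.3] [465.   28.7] [47.4 46.8] 89.0 [122. 128. 133.]
t 51.27 [ 390.  -298.1  362.6] [ 1.7999e+02 -3.0000e-02  7.7780e+01] F [0.2 0.2 0.4] g 91.9
```

View pics/s21.png

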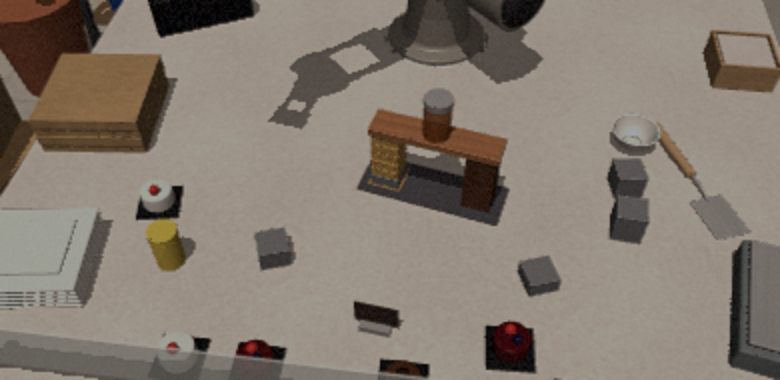

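View pics/t21.png

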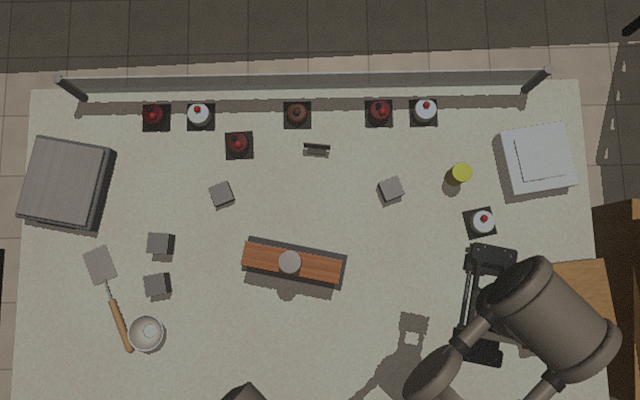

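```bash
python3 -c "
from plant import bot
print(bot.close_job())"
```

```text
the job is handed in; nothing more can be done
None
```

The raised shelf is built and handed in at about 51 s of the 210 s allowed. No verdict is reported.

All five tins were on the counter, so the column needed the 20 mm riser. I set it on the marked square, stacked the five tins squarely on top, laid the board across the column and pillar, and stood the amber jar in its middle.

| Check | Measured | Target |
|---|---|---|
| Column top height | about 126 mm | 126 mm (pillar's top) |
| Column to pillar distance | 169.8 mm | 170 mm |
| Tins' offset from the column centre | within about 1 mm | 0 mm |
| Board top height | 139.9 mm, flat | 140 mm |
| Board angle | about 77.8° | 77.7° (stand) |
| Board centre | within about 0.5 mm of the stand's middle (top camera) | stand's middle |
| Jar centre | about 1 mm from the stand's middle, upright | stand's middle |

- **Other objects:** The other four risers, both cakes and the card holder look to be where they started. I compared the risers and cakes by measurement, and the card holder only by eye.
- **Camera disagreement:** The wrist and top cameras differed by a steady 1.5 mm or so in y. This is within their stated calibration, and both gave the same relative placements. The wrist camera's estimate of the board centre was about 1 mm further along y than the top camera's.
- **Knocks:** I saw none of the possible knocks to a tin or the board.

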